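# Press home the last lids of a tray of pots

## Robot

A 6-joint arm with a two-finger parallel gripper is mounted at the origin on a cart in front of the work surface, level with it; the furniture and walls round the work are solid. World frame = base frame: x ahead of the robot, y to its left, z up, the work surface at z = 0. Lengths are in m, angles in rad, forces in N, time in s.
With the tool pointing down it reaches from about 0.35 to 0.725 m from the base axis. Payload 4.3 kg.
Tool frame: the origin (TCP) lies between the finger pads; the fingertips stand arm.tips_ahead ahead of it and the grasp point (between the pads) is the TCP (arm.tips_ahead is the distance from the TCP to the fingertips, in m); z points along the fingers, y is the direction in which the jaws open and shut (so a half turn about z gives the same grasp; the last joint's range is limited). The gripper opens to 85 mm and grips with 20 to 120 N. Pads are 22 mm wide; open, the fingers measure 114 mm over their backs; the gripper's body (76 mm by 85 mm) begins 54 mm behind the grasp point. The pads swing forward as they close: fully open they stand 13 mm farther back than shut.
Start: joints at [1.025, 0.377, 0.081, 1.274, 0, 1.46], TCP at [0.243, 0.521, 0.224] pointing down, gripper open.
Joint ranges: [-2.72, 2.72], [-0.84, 1.66], [-1.02, 1.22], [-1.77, 2.12], [-1.37, 1.28], [-3.14, 3.14]. Speed limits (rad/s): [2.57, 2.57, 3.14, 3.14, 3.14, 3.14].

## Interface

Orientations are given as a 3x3 rotation matrix whose columns are the frame's x, y, z axes.
In Python, from rig import arm, vision, job_done, models gives the robot as it stands.
- The arm moves only by the tool carry_out, never from a script. Its argument "series" is text: rows parted by semicolons, each of 6 numbers parted by spaces: the shift along the tool's x, y, z in units of 40 mm (1.0 is 40 mm), then the turn, a rotation vector about the tool's x, y, z in units of pi/2 rad (1.0 is pi/2 rad). A call has 1 to 8 rows; each row shifts and turns the pose as measured when the row begins, along the tool's axes as they then stand; what a row does not reach is not made up. A row lasts 1/12 s, in which the tool goes at most 41.7 mm and 7.16 degrees, less where a joint would pass 70% of its speed; a pose out of reach is approached as far as the arm can. A call with a number of a shift or a turn outside -1 to 1 is refused whole. A call with a gripper value outside its range is refused whole. "fingers" is the opening, from 0 (shut) to 1 (fully open), set as the call begins (left out, the last holds). The fingers move at their own pace and stop on an object; the grip force is fixed at half the most. Time passes only in rows, so rows that do not move let the fingers close. It gives the time, the measured TCP pose, the force and the opening at its end, in the units of the state.
- arm.get_obs(): the state, without advancing time (a new reading comes with each control period).
- vision.grab_frame(name): name is "scene" or "top" or "wrist"; returns a dict with "img" (384x512x3 uint8, red, green, blue), "intrinsics" (3x3 intrinsics, pixels), "R" (3x3) and "t" (3): a world point X has camera coordinates R X + t. Camera axes: x right, y down, z forward; pixel columns grow to the right and rows downward; lengths in m; the calibration is good to about 2 mm. A picture is of the moment at which its call begins. There is no depth.
- job_done(): hands the job in, once; it reports no verdict.
Trained networks look in the newest picture that a camera, given by its name, has taken for a name from the list of things; names that differ only in an ending like _2 or _b are one class to them, and where a whole thing is asked for, a point or a joint stands for the part that bears it (a point fixed in the world has none). Each returns a list of dicts, best first, with "conf" (0 to 1); they miss things now and then, are a little off and sometimes report something else, mostly with a low value. They report only what shows in the picture. A call takes as long as a camera call.
- models.recognise(camera, name): "location" ([column, row] as shares, 0 to 1, of the picture: columns of its width, rows of its height, amid what is visible of it).
- models.mark_of(camera, name): "location" ([column, row] as shares, 0 to 1, of the picture: columns of its width, rows of its height: a listed point, or the origin of a listed thing).
The state is a dict: "clock": time; "q": joint angles; "dq": joint speeds; "joint_torque": joint torques, N m; "eef_pos": TCP position; "tcp_rot": TCP orientation; "force": force on the tool from outside, world axes, zero at the start; "torque": the same for the moment, N m; "opening": finger opening in m.
Only numpy, scipy, OpenCV 4.12 (cv2) and the standard library are available. Lean on these libraries where they do the work, as an engineer would, in place of code of your own. Each camera call takes 0.05 s, during which the arm holds its last target.

## Task

Swing the press head in over the tray until it seats in its end detent. Then move the tray by its knob so that each pot with a red lid comes centred under the ram in turn, any order, and push the ram's palm knob down until that lid is fully home. Touch no pot or lid with the robot, knock nothing else over or aside, and finish with the head still seated and the ram up.

Things in the scene. Friction and masses are not known exactly. Their poses are not given: they have to be found in the camera images.
- stand: Fixed bench lid press: aluminium base plate, L-shaped, with slides, tray and press head on it. Origin on the worktop, right under the place where the ram's axis stands when the press head is seated; x away from the robot and y to the left when its yaw is 0. The base reaches x -70 to 70, y -130 to 130 mm, and to x 149 at the left, where a steel column stands at (118, 70) mm.
- saddle (a joint): Lower slide, m, along the stand's y: -0.060 to 0.060, 0 in the middle; grows to the left. Starts anywhere. Stiff enough (about 2 N) to stay where it is left.
- tray (a joint): Upper slide, m, along the stand's x: -0.032 to 0.032, 0 in the middle; grows away from the robot. Starts anywhere. Stays where it is left (about 2 N). The white tray's centre stands at (tray, saddle) in the stand's frame.
- tray_mid (a point): Centre of the white tray's underside, 33 mm above the worktop; axes as the stand's. The tray is 130 x 182 mm, its top 47 mm above the worktop, with 2 x 3 round nests 12 mm deep, at x = -26 and +26, y = -52, 0 and +52 mm from this point, each with a pot in it.
- tray_grip (a point): Black upright knob with which the tray is moved in both directions, on a steel tongue at the tray's right end, 147 mm from the tray's centre. The knob is round, 25 mm diameter at the widest, its top 95 mm above the worktop (16 mm over this point); the tongue's top is at 45 mm. This point lies on its axis, 79 mm above the worktop: the height to grip.
- head (a joint): Swing of the grey press head about the upright column, rad: 0 parked out to the left, grows counter-clockwise seen from above, 1.41 seated against its stop in the detent right over the tray's middle. A spring plunger clicks over a nib just before the stop (about 4 N at the ram knob) and holds it there; it starts somewhere from 0 to 0.3.
- head_hinge (a point): Point on the column's axis, 110 mm above the worktop, about which the press head swings.
- ram: Upright ram at the end of the press head, 137 mm from the column's axis. Origin at the centre of its flat rubber foot (40 mm diameter), 90 mm above the worktop when up. It slides straight down up to 16 mm against a light spring (3 to 6 N) and comes back up by itself. The head's guide boss round it is 42 mm in diameter and its top is 118 mm above the worktop.
- ram_knob (a point): Centre of the top of the ram's black round palm knob: 48 mm diameter, 16 mm thick, its top 152 mm above the worktop when up. Press it straight down; the head can also be swung by it.
- pot_a: White pot with a red lid, its lid standing 7 mm proud, so that the white neck shows below it and its top is 83 mm above the worktop. It sits tight in its nest and rides with the tray. Body 45 mm diameter, 22 mm high; neck 40 mm diameter; rim 38 mm above its foot. Origin at the centre of its foot, 35 mm above the worktop, z up.
- lid_a (a joint): How far the red lid of pot_a (45 mm diameter, 14 mm high) has been pushed down its neck, m: 0 proud, 0.007 fully home (top then 76 mm above the worktop). Tight: takes about 5 N and stays where it is.
- pot_b: White pot with a red lid, its lid standing 7 mm proud, so that the white neck shows below it and its top is 83 mm above the worktop. It sits tight in its nest and rides with the tray. Body 45 mm diameter, 22 mm high; neck 40 mm diameter; rim 38 mm above its foot. Origin at the centre of its foot, 35 mm above the worktop, z up.
- lid_b (a joint): How far the red lid of pot_b (45 mm diameter, 14 mm high) has been pushed down its neck, m: 0 proud, 0.007 fully home (top then 76 mm above the worktop). Tight: takes about 5 N and stays where it is.
- pot_c: White pot with a red lid, its lid standing 7 mm proud, so that the white neck shows below it and its top is 83 mm above the worktop. It sits tight in its nest and rides with the tray. Body 45 mm diameter, 22 mm high; neck 40 mm diameter; rim 38 mm above its foot. Origin at the centre of its foot, 35 mm above the worktop, z up.
- lid_c (a joint): How far the red lid of pot_c (45 mm diameter, 14 mm high) has been pushed down its neck, m: 0 proud, 0.007 fully home (top then 76 mm above the worktop). Tight: takes about 5 N and stays where it is.
- pot_d: White pot with a white lid, its lid already fully home (top 76 mm above the worktop). It sits tight in its nest and rides with the tray. Body 45 mm diameter, 22 mm high; neck 40 mm diameter; rim 38 mm above its foot. Origin at the centre of its foot, 35 mm above the worktop, z up.
- pot_e: White pot with a white lid, its lid already fully home (top 76 mm above the worktop). It sits tight in its nest and rides with the tray. Body 45 mm diameter, 22 mm high; neck 40 mm diameter; rim 38 mm above its foot. Origin at the centre of its foot, 35 mm above the worktop, z up.
- pot_f: White pot with a white lid, its lid already fully home (top 76 mm above the worktop). It sits tight in its nest and rides with the tray. Body 45 mm diameter, 22 mm high; neck 40 mm diameter; rim 38 mm above its foot. Origin at the centre of its foot, 35 mm above the worktop, z up.
- mill: Dark wooden pepper mill, 58 mm diameter, 170 mm high, a bystander. Origin at the centre of its foot.
- oil: Glass oil bottle with a cork, 68 mm diameter, 197 mm high, a bystander. Origin at the centre of its foot.
- jam: Jam jar with a white lid, 68 mm diameter, 84 mm high, a bystander. Origin at the centre of its foot.

How it is judged:
On the way, in this order (a step that is already met when the one before it is completed fails the run):
1. the press head is swung in and seated, the red lids all still proud (value of joint head above 1.35 rad and value of joint each of lid_a, lid_b, lid_c below 0.002 m), for 0.2 s.
2. one red lid is home (value of joint any of lid_a, lid_b, lid_c above 0.0055 m), for 0.1 s.
3. two red lids are home ((value of joint each of lid_a, lid_b above 0.0055 m or value of joint each of lid_a, lid_c above 0.0055 m or value of joint each of lid_b, lid_c above 0.0055 m)), for 0.1 s.
At the end, for the whole second after the job is handed in: All three red lids are pushed at least 5.5 mm of their 7 mm down, the press head is still within 0.06 rad of its stop, and the ram is up again (its foot more than 83.5 mm above the worktop) (value of joint each of lid_a, lid_b, lid_c above 0.0055 m and value of joint head above 1.35 rad and height (world z) of ram above 0.0835 m); the robot touches nothing.
It fails at once if a lid is pressed more than 7 mm off the ram's centre ((contact force between ram and pot_a above 2 N and horizontal distance between ram and pot_a above 0.007 m) or (contact force between ram and pot_b above 2 N and horizontal distance between ram and pot_b above 0.007 m) or (contact force between ram and pot_c above 2 N and horizontal distance between ram and pot_c above 0.007 m) or (contact force between ram and pot_d above 2 N and horizontal distance between ram and pot_d above 0.007 m) or (contact force between ram and pot_e above 2 N and horizontal distance between ram and pot_e above 0.007 m) or (contact force between ram and pot_f above 2 N and horizontal distance between ram and pot_f above 0.007 m)).
It fails at once if the robot touches a pot or its lid with more than 1 N (contact force between any of the fingers, the arm and pot_a above 1 N or contact force between any of the fingers, the arm and pot_b above 1 N or contact force between any of the fingers, the arm and pot_c above 1 N or contact force between any of the fingers, the arm and pot_d above 1 N or contact force between any of the fingers, the arm and pot_e above 1 N or contact force between any of the fingers, the arm and pot_f above 1 N).
It fails at once if a bystander is shifted more than 20 mm or tipped more than 0.3 rad (distance of any of mill, oil, jam from where it was at the start of the episode above 0.02 m or angle between any of mill, oil, jam's own z axis and vertical above 0.3 rad).
It also fails if it takes over 72 s, if anything falls off the work surface, if the arm or the gripper's body presses on something with over 40 N, if the wrist force passes 120 N, or if a joint passes its speed limit or range.

## Working session

There is one attempt and no reset: what is moved stays moved. The work goes in short steps, Python scripts to look and compute and a tool call to move; the robot and the scene stay as the last step left them, time stands still between calls to the robot, and variables do not carry over. Pictures are saved under pics/ and viewed, and the job is handed in when it is done.

Besides the shell and the picture viewer there is one more tool, called after "Emit:" by a JSON object that holds its "op" and its "data". carry_out: Moves the arm, as the interface text tells. Its arguments: {"type":"object","properties":{"series":{"type":"string"},"fingers":{"type":"number"}},"required":["series"]}

```bash
ls; mkdir -p pics; cat > h.py <<'E'
import numpy as np, cv2
from rig import arm, vision, job_done, models
def snap(n,f):
    d=vision.grab_frame(n); cv2.imwrite('pics/'+f,d['img'][:,:,::-1]); return d
def ray(d,loc):
    u=loc[0]*512; v=loc[1]*384
    K=np.array(d['intrinsics']);R=np.array(d['R']);t=np.array(d['t'])
    return -R.T@t, R.T@np.linalg.solve(K,[u,v,1])
def onz(d,loc,z):
    c,r=ray(d,loc); return c+r*(z-c[2])/r[2]
def proj(d,X):
    p=np.array(d['intrinsics'])@(np.array(d['R'])@np.array(X)+np.array(d['t'])); return p[:2]/p[2]
E
python3 - <<'E'
from h import *
np.set_printoptions(precision=4,suppress=True)
o=arm.get_obs(); print(o['clock'],o['eef_pos'],o['tcp_rot'],o['opening'],arm.tips_ahead,o['force'])
Z=dict(tray_grip=.079,tray_mid=.033,head_hinge=.11,ram=.09,ram_knob=.152,stand=0,pot_a=.035,pot_d=.035,mill=0,oil=0,jam=0)
for c in('scene','top'):
    d=snap(c,c+'0.png')
    for n,z in Z.items():
        for r in models.mark_of(c,n)[:4]: print(c,n,round(r['conf'],2),np.array(r['location'])*[512,384],onz(d,r['location'],z))
E
```

```text
pics
0.0 [0.2424 0.5207 0.2228] [[-0.9065  0.4221 -0.001 ]
 [ 0.4221  0.9065 -0.0018]
 [ 0.0002 -0.002  -1.    ]] 0.08521559392792903 0.019 [ 0.1992 -0.0635 -0.7916]
scene tray_grip 0.95 [340.3776 264.9984] [ 0.4454 -0.2159  0.079 ]
scene tray_grip 0.18 [169.984 225.792] [0.3332 0.1601 0.079 ]
scene tray_grip 0.17 [295.0144 264.1152] [ 0.3944 -0.1361  0.079 ]
scene tray_mid 0.83 [291.0208 244.1088] [ 0.4775 -0.0783  0.033 ]
scene head_hinge 0.95 [293.888 182.208] [ 0.5951 -0.0116  0.11  ]
scene ram 0.68 [236.4928 193.8048] [0.4996 0.0935 0.09  ]
scene ram_knob 0.72 [237.2096 171.6096] [0.5083 0.095  0.152 ]
scene stand 0.66 [275.5072 224.4096] [0.542  0.0053 0.    ]
scene stand 0.18 [290.2016 243.3024] [ 0.5063 -0.0601  0.    ]
scene pot_a 0.94 [279.0912 246.6816] [ 0.4534 -0.0606  0.035 ]
scene pot_a 0.92 [261.9904 236.8896] [ 0.4575 -0.0102  0.035 ]
scene pot_a 0.87 [296.4992 265.4976] [ 0.427 -0.123  0.035]
scene pot_a 0.83 [309.9136 243.4176] [ 0.5023 -0.1146  0.035 ]
scene pot_d 0.94 [279.0912 246.6816] [ 0.4534 -0.0606  0.035 ]
scene pot_d 0.92 [261.9904 236.8896] [ 0.4575 -0.0
[... 885 characters left out ...]
273.3056 166.6944] [ 0.6027 -0.0089  0.035 ]
top pot_a 0.71 [303.5136 210.0096] [ 0.4981 -0.0795  0.035 ]
top pot_a 0.61 [318.6176 234.0096] [ 0.4417 -0.1137  0.035 ]
top pot_d 0.74 [275.9168 229.4016] [ 0.4526 -0.014   0.035 ]
top pot_d 0.73 [273.3056 166.6944] [ 0.6027 -0.0089  0.035 ]
top pot_d 0.71 [303.5136 210.0096] [ 0.4981 -0.0795  0.035 ]
top pot_d 0.61 [318.6176 234.0096] [ 0.4417 -0.1137  0.035 ]
top mill 0.59 [352.8192 179.2896] [ 0.5777 -0.2059  0.    ]
top mill 0.56 [280.0128 204.5184] [ 0.5154 -0.0256  0.    ]
top oil 0.8 [232.4992 154.9056] [0.6405 0.0921 0.    ]
top jam 0.86 [176.5888 257.3184] [0.3879 0.2247 0.    ]
top jam 0.39 [320.8192 214.3104] [ 0.4911 -0.1249  0.    ]
```

View pics/scene0.png

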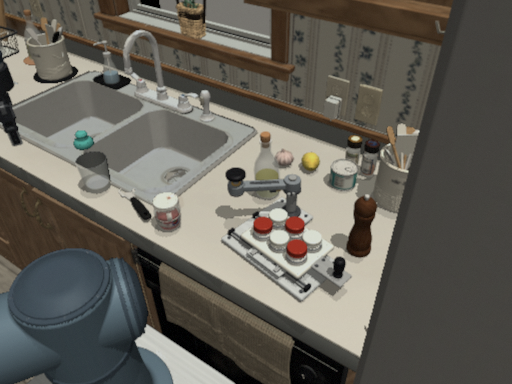

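View pics/top0.png

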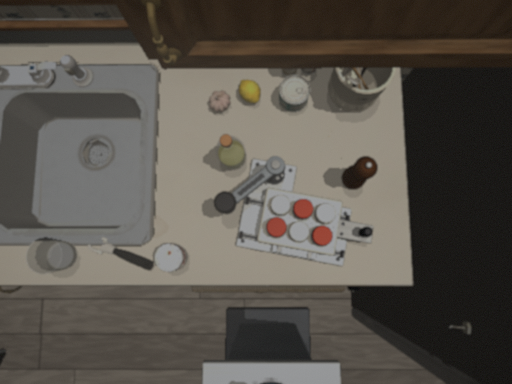

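```bash
cat > fit.py <<'E'
from h import *
from scipy.optimize import least_squares
NEST=[(a,b) for a in(-.026,.026) for b in(-.052,0,.052)]
def pts(p):
    x,y,w,T,S,th=p
    R=np.array([[np.cos(w),-np.sin(w)],[np.sin(w),np.cos(w)]])
    W=lambda a,b,z:np.r_[np.array([x,y])+R@[a,b],z]
    ph=np.arctan2(-.070,-.118)+th-1.41
    rx,ry=.118+.137*np.cos(ph),.070+.137*np.sin(ph)
    P=dict(stand=W(0,0,0),tray_mid=W(T,S,.033),tray_grip=W(T,S-.147,.079),head_hinge=W(.118,.07,.11),ram=W(rx,ry,.09),ram_knob=W(rx,ry,.152))
    for i,(a,b) in enumerate(NEST): P['pot%d'%i]=W(T+a,S+b,.035)
    return P
def fit(p0,cams=('scene','top'),verbose=True):
    obs=[]
    P=pts(p0)
    for c in cams:
        d=vision.grab_frame(c)
        for n in('tray_grip','tray_mid','head_hinge','ram','ram_knob','stand'):
            for r in models.mark_of(c,n)[:1]:
                if r['conf']>.5: obs.append((d,c,n,np.array(r['location'])*[512,384],r['conf']))
        for r in models.mark_of(c,'pot_a')+models.mark_of(c,'pot_d'):
            u=np.array(r['location'])*[512,384]
            k=min(range(6),key=lambda k:np.linalg.norm(proj(d,P['pot%d'%k])-u))
            if np.linalg.norm(proj(d,P['pot%d'%k])-u)<12 and r['conf']>.4: obs.append((d,c,'pot%d'%k,u,r['conf']))
    def res(p):
        P=pts(p); return np.concatenate([proj(d,P[n])-u for d,c,n,u,_ in obs])
    s=least_squares(res,p0,loss='soft_l1',f_scale=.8,x_scale=[.01,.01,.05,.01,.01,.05])
    if verbose:
        r=res(s.x).reshape(-1,2)
        for o,e in zip(obs,r): print(o[1],o[2],round(o[4],2),o[3].round(1),e.round(1))
    return s.x
E
python3 - <<'E'
from fit import *
np.set_printoptions(precision=4,suppress=True)
p=fit([.467,-.058,-.15,0,-.007,.16]); print(p)
for c in('scene','top'): print(fit(p,(c,),False))
E
```

```text
scene tray_grip 0.98 [338.7 264.9] [ 0.3 -0.4]
scene tray_mid 0.71 [289.4 244. ] [-3.4 -0.1]
scene head_hinge 0.76 [290.6 182.8] [ 1.  -0.3]
scene ram 0.63 [236.5 192.7] [-0.4  0.1]
scene ram_knob 0.58 [235.6 173.4] [-0.5 -0.8]
scene stand 0.8 [277.2 253.5] [1.7 0.1]
scene pot0 0.95 [295.7 267.9] [-0.1 -6.7]
scene pot3 0.89 [312.9 245.3] [-2.5  3.6]
scene pot1 0.88 [277.6 250.7] [ 0.9 -1.5]
scene pot2 0.85 [261.9 235.9] [0.4 1.9]
scene pot4 0.68 [293.3 237.3] [0.1 0.3]
scene pot5 0.55 [276. 225.] [1.2 1.8]
scene pot0 0.95 [295.7 267.9] [-0.1 -6.7]
scene pot3 0.89 [312.9 245.3] [-2.5  3.6]
scene pot1 0.88 [277.6 250.7] [ 0.9 -1.5]
scene pot2 0.85 [261.9 235.9] [0.4 1.9]
scene pot4 0.68 [293.3 237.3] [0.1 0.3]
scene pot5 0.55 [276. 225.] [1.2 1.8]
top tray_grip 0.58 [367.2 233.5] [-1.5 -2. ]
top tray_mid 0.79 [297.5 222.5] [ 1.4 -1.1]
top head_hinge 0.57 [273.9 164.9] [-0.3 -0. ]
top ram 0.72 [227.6 202.7] [-0.6  3.1]
top ram_knob 0.76 [223.8 202.8] [ 0.6 -0.4]
top stand 0.94 [292.5 226. ] [-0.1  0.2]
top pot1 0.84 [297.8 232.2] [-0.6  0. ]
top pot0 0.81 [317.5 234.6] [1.6 1.6]
top pot2 0.73 [277.7 230. ] [-2.5 -1.8]
top pot4 0.71 [302.1 209.1] [-1.3  1.3]
top pot5 0.55 [278.2 206.5] [0.8 0. ]
top pot1 0.84 [297.8 232.2] [-0.6  0. ]
top pot0 0.81 [317.5 234.6] [1.6 1.6]
top pot2 0.73 [277.7 230. ] [-2.5 -1.8]
top pot4 0.71 [302.1 209.1] [-1.3  1.3]
top pot5 0.55 [278.2 206.5] [0.8 0. ]
[ 0.4624 -0.0553 -0.1804  0.0113 -0.0111  0.1893]
[ 0.4648 -0.0531 -0.205   0.0105 -0.013   0.2227]
[ 0.4648 -0.0604 -0.1645  0.009  -0.0076  0.1501]
```

Emit:
{"op": "carry_out", "data": {"series": "-0.83 -0.54 -0.3 0 0 0;-0.83 -0.54 -0.3 0 0 0;-0.83 -0.54 -0.2 0 0 0;-0.83 -0.54 -0.2 0 0 0;-0.83 -0.54 -0.1 0 0 0;-0.83 -0.54 -0.1 0 0 0;-0.83 -0.54 0 0 0 0;-0.83 -0.54 0 0 0 0", "fingers": 0.8}}

```text
clock: 3.67
eef_pos: [0.4145, 0.2497, 0.2727]
tcp_rot: [[-0.914, 0.406, 0.002], [0.406, 0.914, 0.003], [-0.001, 0.003, -1.0]]
force: [0.3, 0.4, -0.1]
opening: 0.0685
```

Emit:
{"op": "carry_out", "data": {"series": "-0.75 -0.52 0 0 0 0;-0.75 -0.52 0 0 0 0;-0.75 -0.52 0 0 0 0;-0.75 -0.52 0 0 0 0;-0.75 -0.52 0 0 0 0.07;0 0 0 0 0 0.07;0 0 0 0 0 0.07;0 0 0 0 0 0.07"}}

```text
clock: 4.33
eef_pos: [0.5179, 0.0755, 0.2737]
tcp_rot: [[-0.629, 0.778, 0.008], [0.778, 0.629, 0.001], [-0.005, 0.007, -1.0]]
force: [-0.2, -0.2, 0.4]
opening: 0.0682
```

```bash
python3 - <<'E'
from h import *
np.set_printoptions(precision=4,suppress=True)
o=arm.get_obs(); print(o['clock'],o['eef_pos'],o['tcp_rot'],o['q'])
d=snap('wrist','w1.png')
for r in models.mark_of('wrist','ram_knob')[:2]: print(r['conf'],np.array(r['location'])*[512,384],onz(d,r['location'],.152))
d=snap('top','t1.png')
for r in models.mark_of('top','ram_knob')[:2]: print(r['conf'],np.array(r['location'])*[512,384],onz(d,r['location'],.152))
E
```

```text
4.3333 [0.5179 0.0755 0.2737] [[-0.6288  0.7775  0.0083]
 [ 0.7775  0.6288  0.0009]
 [-0.0045  0.0071 -1.    ]] [0.0231 0.2548 0.0382 1.3459 0.0007 0.9139]
0.55 [258.6112 154.9056] [0.5048 0.0965 0.152 ]
0.35 [364.5952 232.3968] [ 0.4394 -0.1927  0.152 ]
```

View pics/w1.png

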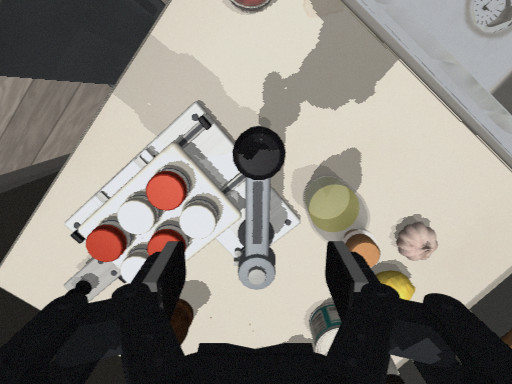

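```bash
python3 - <<'E'
from h import *
np.set_printoptions(precision=4,suppress=True)
d=vision.grab_frame('wrist')
f=lambda u,v,z:onz(d,(u/512,v/384),z)
print(arm.get_obs()['eef_pos'])
print('knob',f(259,153,.152))
print('red',f(167,190,.083),f(105.5,243,.083))
print('white',f(137,215,.076),f(198.5,218,.076))
print('col',[f(257,270,z) for z in(.11,.13,.15)])
hsv=cv2.cvtColor(d['img'],cv2.COLOR_RGB2HSV)
m=((hsv[...,1]>150)&((hsv[...,0]<8)|(hsv[...,0]>172))&(hsv[...,2]>90)).astype(np.uint8)
n,l,s,c=cv2.connectedComponentsWithStats(m)
for i in range(1,n):
  if s[i,4]>100: print(s[i],c[i],f(*c[i],.083))
print(-np.array(d['R']).T@d['t'])
E
```

```text
[0.5172 0.0772 0.2739]
knob [0.5031 0.0994 0.152 ]
red [ 0.458  -0.0088  0.083 ] [ 0.4392 -0.1108  0.083 ]
white [ 0.4481 -0.0602  0.076 ] [ 0.507  -0.0167  0.076 ]
col [array([ 0.593, -0.011,  0.11 ]), array([ 0.5851, -0.0018,  0.13  ]), array([0.5772, 0.0074, 0.15  ])]
[ 146  173   38   38 1089] [164.1965 192.0119] [ 0.4569 -0.0129  0.083 ]
[ 85 229  36  33 922] [102.5607 244.6833] [ 0.4377 -0.115   0.083 ]
[146 233  32  24 372] [157.6478 242.8602] [ 0.4875 -0.0708  0.083 ]
[0.4685 0.1333 0.4246]
```

Emit:
{"op": "carry_out", "data": {"series": "0.35 0.05 0.3 0 0 0;0.3 0.03 0.6 0 0 0;0 0 0.6 0 0 0;0 0 0.5 0 0 0;0 0 0 0 0 0;0 0 0 0 0 0"}}

```text
clock: 5.08
eef_pos: [0.5038, 0.1029, 0.1936]
tcp_rot: [[-0.649, 0.76, 0.014], [0.76, 0.65, 0.002], [-0.008, 0.012, -1.0]]
force: [0.8, 0.3, 0.9]
opening: 0.0682
```

```bash
python3 - <<'E'
from h import *
np.set_printoptions(precision=4,suppress=True)
d=snap('wrist','w2.png')
f=lambda u,v,z:onz(d,(u/512,v/384),z)
print(arm.get_obs()['eef_pos'],proj(d,[.5033,.0995,.152]), proj(d,[.5895,-.007,.12]))
for r in models.mark_of('wrist','ram_knob')[:2]: print(r['conf'],np.array(r['location'])*[512,384],onz(d,r['location'],.152))
E
```

```text
[0.5036 0.1028 0.1936] [251.7301 216.8391] [248.1188 346.4478]
0.69 [248.1152 220.1088] [0.503  0.0962 0.152 ]
```

View pics/w2.png

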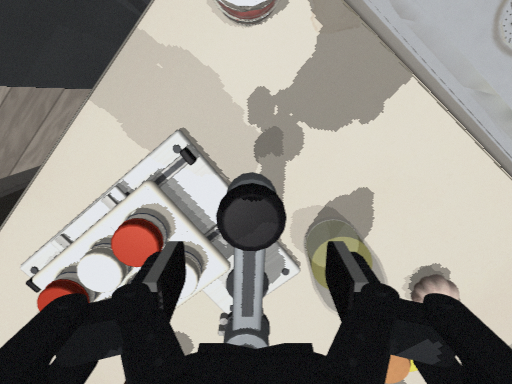

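Emit:
{"op": "carry_out", "data": {"series": "-0.1 -0.08 0.3 0 0 0;0 0 0.45 0 0 0;0 0 0.4 0 0 0;0 0 0.05 0 0 0;0 0 0 0 0 0"}}

```text
clock: 5.6
eef_pos: [0.5125, 0.0978, 0.1538]
tcp_rot: [[-0.65, 0.759, 0.031], [0.759, 0.651, 0.003], [-0.018, 0.025, -1.0]]
force: [0.5, -0.6, 1.0]
opening: 0.0684
```

```bash
python3 - <<'E'
from h import *
snap('wrist','w3.png')
E
```

```text
(no output)
```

View pics/w3.png

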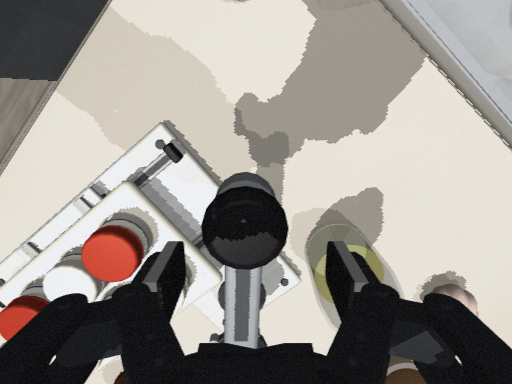

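Emit:
{"op": "carry_out", "data": {"series": "0.16 -0.16 0.1 0.016 0.012 0;0 0 0.1 0 0 0;0 0 0 0 0 0"}}

```text
clock: 5.9
eef_pos: [0.5066, 0.0987, 0.1499]
tcp_rot: [[-0.651, 0.759, 0.006], [0.759, 0.651, 0.001], [-0.003, 0.005, -1.0]]
force: [0.1, -0.5, -0.3]
opening: 0.0686
```

Emit:
{"op": "carry_out", "data": {"series": "0.04 -0.08 0.12 0.004 0.003 0;0 0 0 0 0 0;0 0 0 0 0 0;0 0 0 0 0 0", "fingers": 0.63}}

```text
clock: 6.23
eef_pos: [0.505, 0.0978, 0.1469]
tcp_rot: [[-0.651, 0.759, 0.003], [0.759, 0.651, 0.001], [-0.001, 0.003, -1.0]]
force: [0.5, -0.5, -0.3]
opening: 0.054
```

```bash
python3 - <<'E'
from h import *
snap('wrist','w4.png')
E
```

```text
(no output)
```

View pics/w4.png

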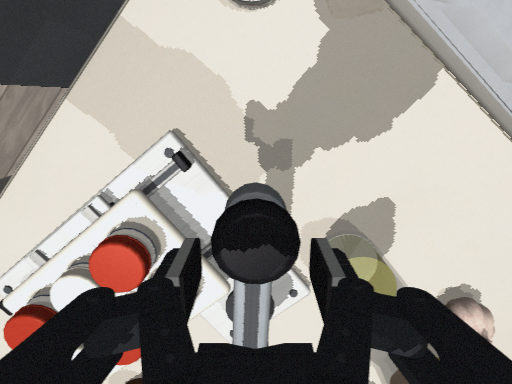

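```bash
python3 - <<'E'
from h import *
d=vision.grab_frame('wrist');o=arm.get_obs();p=np.array(o['eef_pos']);R=np.array(o['tcp_rot'])
print(p,proj(d,p),proj(d,p+R@[0,.027,.0]),proj(d,p+R@[.011,.027,.01]),proj(d,[.5033,.098,.152]),onz(d,(256/512,240/384),.152), -np.array(d['R']).T@d['t'])
E
```

```text
[0.50511718 0.09781134 0.14693563] [256.52875159 242.04488343] [307.22316063 242.08084621] [305.33177912 215.9440674 ] [254.15522478 244.08279878] [0.50251619 0.10037248 0.152     ] [0.45616858 0.1533421  0.29798003]
```

Emit:
{"op": "carry_out", "data": {"series": "0.03 -0.03 0.17 0 0 0;-0.013 -0.3 0 0 0 -0.056;-0.013 -0.3 0 0 0 -0.056;-0.013 -0.3 0 0 0 -0.056;-0.013 -0.3 0 0 0 -0.056"}}

```text
clock: 6.75
eef_pos: [0.475, 0.0632, 0.1392]
tcp_rot: [[-0.882, 0.472, 0.008], [0.472, 0.882, 0.006], [-0.004, 0.009, -1.0]]
force: [-0.5, 1.7, 1.1]
opening: 0.054
```

```bash
python3 - <<'E'
from h import *
snap('wrist','w5.png'); print(arm.get_obs()['force'])
E
```

```text
[-2.7693322  -1.60341265  1.0507155 ]
```

View pics/w5.png

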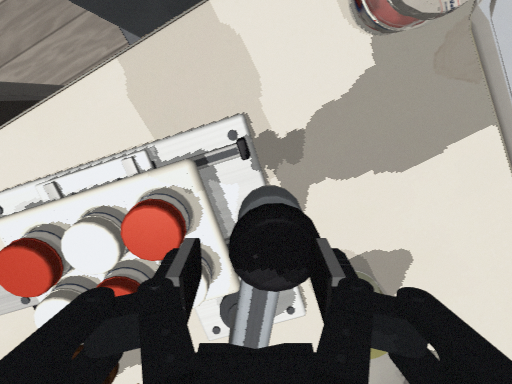

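Emit:
{"op": "carry_out", "data": {"series": "0.05 -0.3 0 0 0 -0.05;0.02 -0.3 0 0 0 -0.05;0 -0.3 0 0 0 -0.05;-0.01 -0.3 0 0 0 -0.05;-0.01 -0.3 0 0 0 -0.05;-0.013 -0.3 0 0 0 -0.05;-0.013 -0.3 0 0 0 -0.05;0 0 0 0 0 0"}}

```text
clock: 7.47
eef_pos: [0.4531, -0.0175, 0.1382]
tcp_rot: [[-0.997, -0.072, 0.012], [-0.072, 0.997, 0.01], [-0.013, 0.009, -1.0]]
force: [-0.6, -1.0, 2.2]
opening: 0.0536
```

Emit:
{"op": "carry_out", "data": {"series": "-0.01 -0.25 0 0.006 0.008 -0.045;-0.01 -0.25 0 0 0 -0.045;-0.01 -0.2 0 0 0 -0.04;0 -0.2 0 0 0 -0.03;0 0 0 0 0 0"}}

```text
clock: 7.88
eef_pos: [0.4607, -0.0496, 0.1375]
tcp_rot: [[-0.95, -0.313, 0.0], [-0.313, 0.95, 0.005], [-0.002, 0.005, -1.0]]
force: [-1.4, -1.1, 2.6]
opening: 0.0538
```

```bash
python3 - <<'E'
from h import *
snap('wrist','w6.png'); print(arm.get_obs()['force'],arm.get_obs()['eef_pos'])
E
```

```text
[ 0.16229771 -0.63916952  2.24779067] [ 0.46055489 -0.04913741  0.13745416]
```

View pics/w6.png

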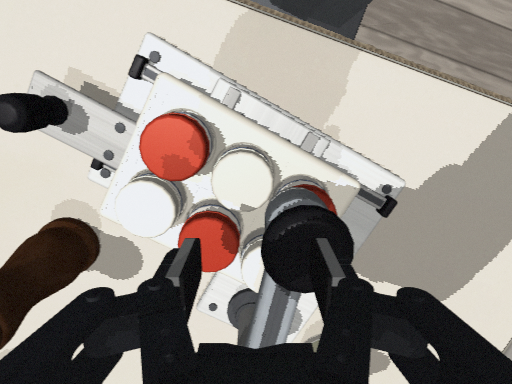

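```bash
python3 - <<'E'
from h import *
np.set_printoptions(precision=4,suppress=True)
ims=[]
for c in('top','scene'):
    d=vision.grab_frame(c); u=proj(d,[.461,-.0545,.12]).astype(int); print(u,d['img'].shape)
    cr=d['img'][u[1]-70:u[1]+70,u[0]-70:u[0]+70]; ims.append(cv2.resize(cr,(400,400),interpolation=cv2.INTER_CUBIC))
cv2.imwrite('pics/c1.png',np.hstack(ims)[:,:,::-1])
E
```

```text
[295 223] (384, 512, 3)
[279 216] (384, 512, 3)
```

View pics/c1.png

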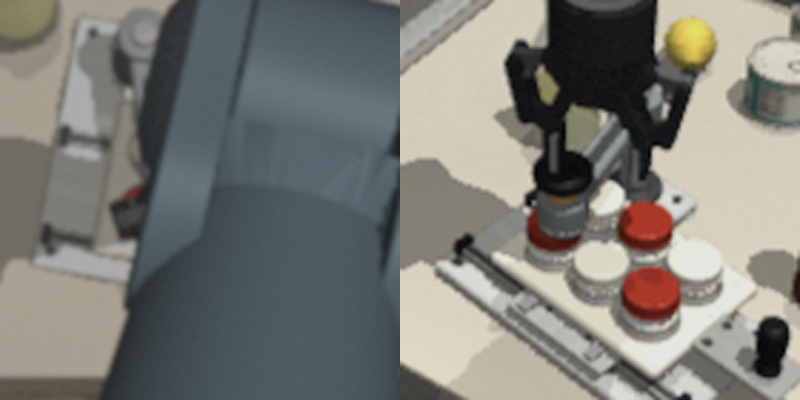

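Emit:
{"op": "carry_out", "data": {"series": "0 0 -0.5 0 0 0;0 0.3 -0.7 0 0 0;0 0.4 0 0 0 0;0 0.4 0 0 0 0;0 0.3 0 0 0 0;0 0 0 0 0 0", "fingers": 0}}

```text
clock: 8.53
eef_pos: [0.4408, 0.0093, 0.1863]
tcp_rot: [[-0.953, -0.303, -0.002], [-0.303, 0.953, 0.007], [0.0, 0.008, -1.0]]
force: [0.1, 0.3, 0.7]
opening: -0.0
```

```bash
python3 - <<'E'
from h import *
np.set_printoptions(precision=4,suppress=True)
d=snap('wrist','w7.png'); print(arm.get_obs()['force'],arm.get_obs()['eef_pos'])
o=arm.get_obs();p=np.array(o['eef_pos']);R=np.array(o['tcp_rot'])
print('tcp px',proj(d,p),'tip px',proj(d,p+R@[0,0,.019]))
d=vision.grab_frame('scene'); u=proj(d,[.461,-.0545,.12]).astype(int)
cr=d['img'][u[1]-70:u[1]+70,u[0]-90:u[0]+50]; cv2.imwrite('pics/c2.png',cv2.resize(cr,(500,500),interpolation=cv2.INTER_CUBIC)[:,:,::-1])
E
```

```text
[ 0.1295 -0.3384 -0.0136] [0.4412 0.0085 0.1863]
tcp px [255.4011 244.4531] tip px [255.363  229.9908]
```

View pics/w7.png

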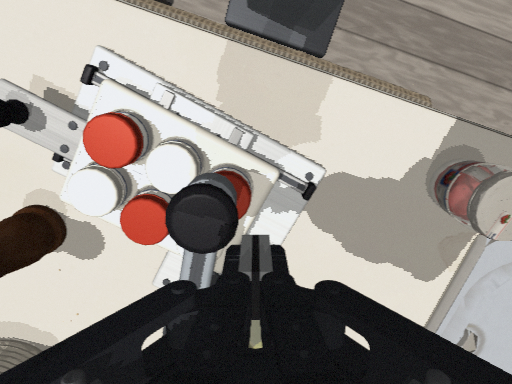

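View pics/c2.png

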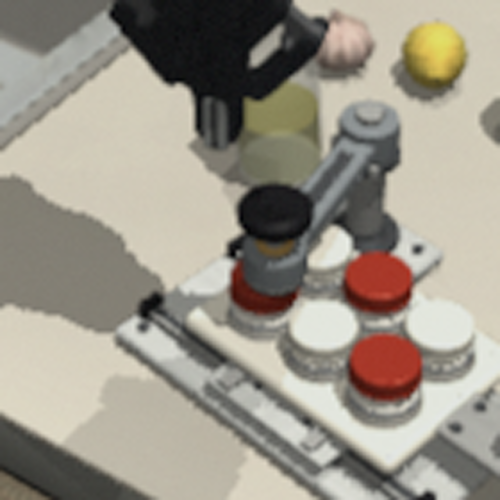

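```bash
python3 - <<'E'
from h import *
np.set_printoptions(precision=4,suppress=True)
d=snap('scene','s3.png'); u=proj(d,[.461,-.0545,.12]).astype(int)
o=arm.get_obs();p=np.array(o['eef_pos']);R=np.array(o['tcp_rot'])
for x in(-.011,.011):
  for z in(0,.01,.019): print(x,z,(proj(d,p+R@[x,0,z])-u+[90,70])/140*500)
w=vision.grab_frame('wrist')
for uv in((202,217),(201,218)): print(onz(w,(uv[0]/512,uv[1]/384),.152))
E
```

```text
-0.011 0 [227.5067 140.253 ]
-0.011 0.01 [227.6209 152.9889]
-0.011 0.019 [227.7225 164.3094]
0.011 0 [216.4899 162.5468]
0.011 0.01 [216.6794 175.3473]
0.011 0.019 [216.8479 186.7229]
[ 0.4501 -0.0264  0.152 ]
[ 0.451  -0.0268  0.152 ]
```

```bash
python3 - <<'E'
from h import *
im=cv2.imread('pics/s3.png'); d=vision.grab_frame('scene')
o=arm.get_obs();p=np.array(o['eef_pos']);R=np.array(o['tcp_rot'])
c=im[120:240,190:310]; c=cv2.resize(c,(720,720),interpolation=cv2.INTER_CUBIC)
for x in(-.011,.011):
  for z,col in((0,(0,255,0)),(.019,(0,0,255)),(-.054,(255,0,0))):
    q=(proj(d,p+R@[x,0,z])-[190,120])*6; cv2.circle(c,tuple(int(t) for t in q),4,col,-1)
cv2.imwrite('pics/c3.png',c[:600])
E
```

```text
(no output)
```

View pics/c3.png

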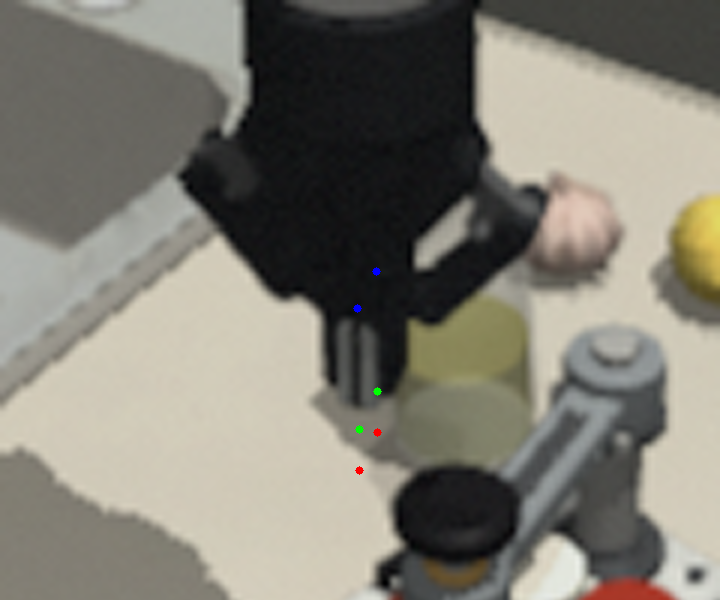

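Emit:
{"op": "carry_out", "data": {"series": "0 0.3 0 0 0 0;0 0 0.4 0 0 0;0 0 0.6 0 0 0;0 0 0.5 0 0 0;0 0 0 0 0 0"}}

```text
clock: 9.2
eef_pos: [0.4413, 0.0157, 0.125]
tcp_rot: [[-0.956, -0.294, 0.002], [-0.294, 0.956, 0.005], [-0.003, 0.004, -1.0]]
force: [0.2, -0.4, -0.7]
opening: -0.0
```

```bash
python3 - <<'E'
from h import *
np.set_printoptions(precision=4,suppress=True)
d=snap('scene','s4.png');d2=snap('wrist','w8.png')
im=d['img'][120:240,190:310]
cv2.imwrite('pics/c4.png',np.hstack([cv2.resize(im,(384,384),interpolation=cv2.INTER_CUBIC),d2['img'][:,100:500]])[:,:,::-1])
print(arm.get_obs()['eef_pos'])
E
```

```text
[0.443  0.0155 0.1278]
```

View pics/c4.png

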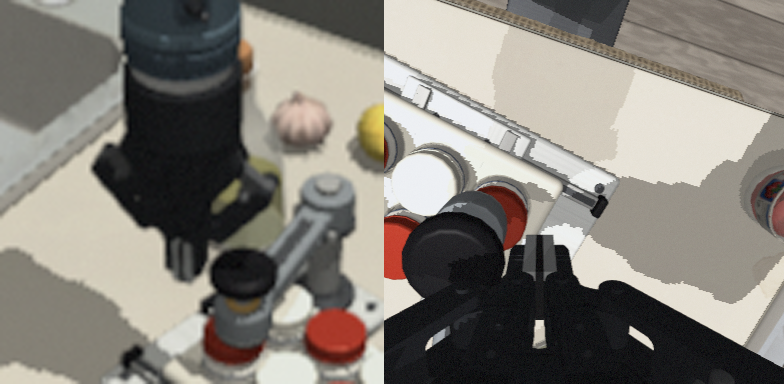

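Emit:
{"op": "carry_out", "data": {"series": "0.05 0 0.25 0 0 0;0 -0.3 0 0 0 0;0 -0.3 0 0 0 0;0 -0.2 0 0 0 0;0 -0.1 0 0 0 0;0 0 0 0 0 0"}}

```text
clock: 9.8
eef_pos: [0.452, -0.0203, 0.1217]
tcp_rot: [[-0.956, -0.292, 0.005], [-0.292, 0.956, 0.01], [-0.008, 0.008, -1.0]]
force: [-1.2, 4.2, -3.8]
opening: 0.0003
```

```bash
python3 - <<'E'
from h import *
np.set_printoptions(precision=4,suppress=True)
d=snap('scene','s5.png');d2=snap('wrist','w9.png')
im=d['img'][120:240,190:310]
cv2.imwrite('pics/c5.png',np.hstack([cv2.resize(im,(384,384),interpolation=cv2.INTER_CUBIC),d2['img'][:,100:500]])[:,:,::-1])
print(arm.get_obs()['eef_pos'])
E
```

```text
[ 0.452  -0.0201  0.1216]
```

View pics/c5.png

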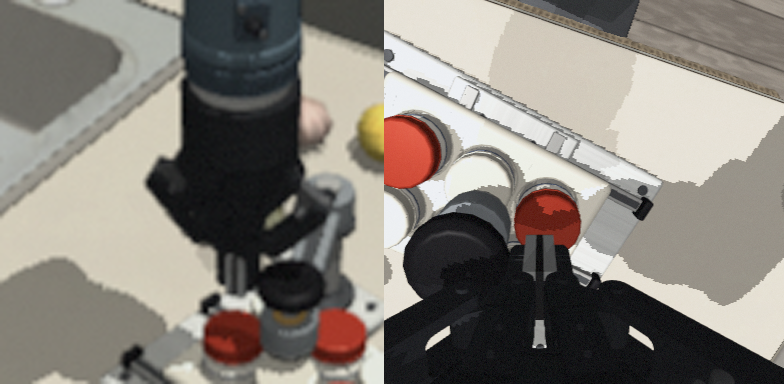

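Emit:
{"op": "carry_out", "data": {"series": "0 -0.2 0.03 0 0 -0.01;0 -0.2 0 0 0 0;0 -0.2 0 0 0 0;0 -0.2 0 0 0 0;0 -0.2 0 0 0 0"}}

```text
clock: 10.32
eef_pos: [0.4513, -0.0193, 0.1162]
tcp_rot: [[-0.945, -0.326, -0.012], [-0.326, 0.94, 0.098], [-0.02, 0.097, -0.995]]
force: [-4.5, 23.2, 3.2]
opening: -0.0001
```

Emit:
{"op": "carry_out", "data": {"series": "0 0.3 0 -0.062 0 0;0 0.4 0 0 0 0;0 0 -0.8 0 0 0;0 0 -0.8 0 0 0;0 0 -0.5 0 0 0;0 0 0 0 0 0"}}

```text
clock: 10.82
eef_pos: [0.4435, -0.0067, 0.2044]
tcp_rot: [[-0.944, -0.327, -0.051], [-0.331, 0.924, 0.192], [-0.016, 0.198, -0.98]]
force: [-0.4, -0.0, -0.6]
opening: 0.0004
```

```bash
python3 - <<'E'
from h import *
np.set_printoptions(precision=4,suppress=True)
d=snap('scene','s6.png');d2=snap('wrist','w10.png')
im=d['img'][120:240,190:310]
cv2.imwrite('pics/c6.png',np.hstack([cv2.resize(im,(384,384),interpolation=cv2.INTER_CUBIC),d2['img'][:,0:400]])[:,:,::-1])
print(arm.get_obs()['eef_pos'],arm.get_obs()['tcp_rot'])
E
```

```text
[ 0.442  -0.006   0.2015] [[-0.9437 -0.3264 -0.0545]
 [-0.3307  0.9237  0.1935]
 [-0.0128  0.2007 -0.9796]]
```

View pics/c6.png

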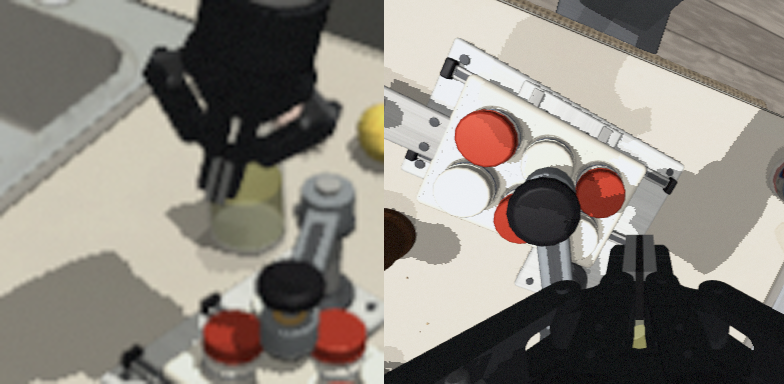

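Emit:
{"op": "carry_out", "data": {"series": "0 0 -0.3 0.064 0.004 0;0 0 -0.2 0.064 0.004 0;0 0 0 0 0 -0.075;0 -0.4 0 0 0 -0.075;0 -0.4 0 0 0 -0.075;0 -0.4 0 0 0 -0.075;0 -0.4 0 0 0 -0.075;0 0 0 0 0 -0.075"}}

```text
clock: 11.58
eef_pos: [0.4795, -0.06, 0.2133]
tcp_rot: [[-0.475, -0.88, -0.004], [-0.88, 0.475, -0.01], [0.011, -0.001, -1.0]]
force: [0.8, 0.2, 0.3]
opening: 0.0002
```

```bash
python3 - <<'E'
from h import *
np.set_printoptions(precision=4,suppress=True)
d2=snap('wrist','w11.png'); d=snap('top','t11.png');
print(arm.get_obs()['eef_pos'],arm.get_obs()['tcp_rot'])
E
```

```text
[ 0.4776 -0.0586  0.2131] [[-0.4804 -0.877  -0.0066]
 [-0.877   0.4805 -0.0089]
 [ 0.011   0.0015 -0.9999]]
```

View pics/w11.png

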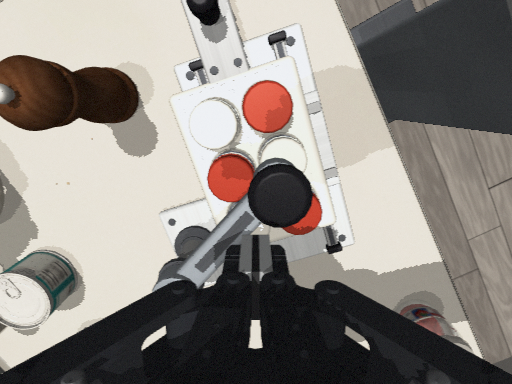

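View pics/t11.png

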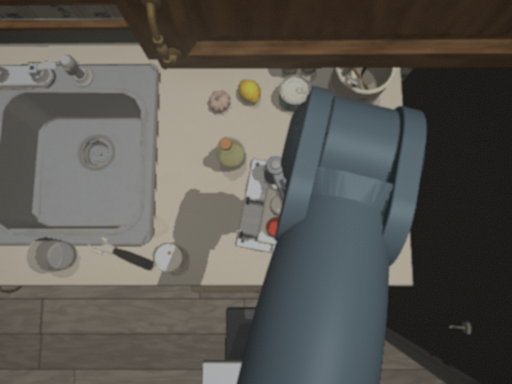

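```bash
python3 - <<'E'
from h import *
np.set_printoptions(precision=4,suppress=True)
d=vision.grab_frame('wrist')
f=lambda u,v,z:onz(d,(u/512,v/384),z)[:2]
k=f(280,194.5,.152); r1=f(267.5,106,.083); r2=f(231,177,.083); w=f(213.5,124,.076)
print('knob',k,'red0',r1,'red4',r2,'wht3',w)
# nests: r1=( -26,-52) r2=(26,0) w=(26,-52)
S=np.array([[-.026,-.052],[.026,0],[.026,-.052]]);W=np.array([r1,r2,w])
a=S-S.mean(0);b=W-W.mean(0)
th=np.arctan2((a[:,0]*b[:,1]-a[:,1]*b[:,0]).sum(),(a*b).sum())
R=np.array([[np.cos(th),-np.sin(th)],[np.sin(th),np.cos(th)]]);c=W.mean(0)-R@S.mean(0)
print('yaw',th,'tray centre',c,'res',(W-(S@R.T+c))*1e3,'grip',c+R@[0,-.147])
print('ram in tray frame',R.T@(k-c), 'hinge if seated',k+R@[.118,.07])
print([f(196,249,z) for z in(.11,.12)], 'colbase', [f(190,240,z) for z in(.02,.04)])
o=arm.get_obs();print(o['eef_pos'],proj(d,o['eef_pos']))
E
```

```text
knob [ 0.4575 -0.059 ] red0 [ 0.4348 -0.1148] red4 [ 0.4944 -0.075 ] wht3 [ 0.4849 -0.1242]
yaw -0.1923576848757989 tray centre [ 0.4695 -0.069 ] res [[ 0.7404  0.264 ]
 [-0.612  -1.0463]
 [-0.1284  0.7823]] grip [ 0.4414 -0.2132]
ram in tray frame [-0.0136  0.0075] hinge if seated [ 0.5867 -0.0128]
[array([ 0.5503, -0.0371]), array([ 0.5461, -0.0405])] colbase [array([ 0.5882, -0.0202]), array([ 0.5798, -0.0262])]
[ 0.4773 -0.0584  0.2134] [256.6218 245.6729]
```

Emit:
{"op": "carry_out", "data": {"series": "0.77 -0.22 0 0 0 0;0.77 -0.22 0 0 0 0;0.77 -0.22 0 0 0 0;0.77 -0.22 0 0 0 0;0.7 -0.2 0 0 0 0;0 0 0 0 0 -0.067;0 0 0 0 0 -0.067;0 0 0 0 0 -0.067", "fingers": 0.7}}

```text
clock: 12.4
eef_pos: [0.4371, -0.2132, 0.2102]
tcp_rot: [[-0.194, -0.981, -0.012], [-0.981, 0.194, -0.007], [0.009, 0.01, -1.0]]
force: [0.6, 0.2, 0.2]
opening: 0.0595
```

```bash
python3 - <<'E'
from h import *
np.set_printoptions(precision=4,suppress=True)
d=snap('wrist','w12.png')
o=arm.get_obs();print(o['eef_pos'],o['tcp_rot'],proj(d,o['eef_pos']))
for r in models.mark_of('wrist','tray_grip')[:2]: print(r['conf'],np.array(r['location'])*[512,384],onz(d,r['location'],.079))
E
```

```text
[ 0.437  -0.2129  0.2101] [[-0.1898 -0.9817 -0.0119]
 [-0.9818  0.1899 -0.007 ]
 [ 0.0092  0.0104 -0.9999]] [255.6564 245.7778]
0.92 [244.5824 180.096 ] [ 0.4449 -0.2177  0.079 ]
```

View pics/w12.png

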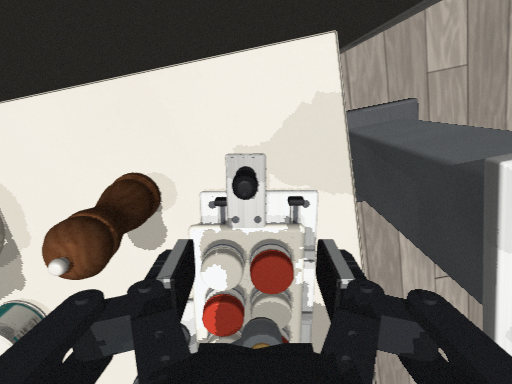

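Emit:
{"op": "carry_out", "data": {"series": "0 -0.19 0.4 0.007 -0.006 0;0 0 0.7 0 0 0;0 0 0.7 0 0 0;0 0 0.7 0 0 0;0 0 0.4 0.005 -0.005 0;0 0 0 0 0 0;0 0 0 0 0 0"}}

```text
clock: 13.08
eef_pos: [0.4459, -0.2109, 0.0907]
tcp_rot: [[-0.226, -0.974, 0.015], [-0.974, 0.226, 0.004], [-0.007, -0.013, -1.0]]
force: [-0.6, -0.8, 0.1]
opening: 0.0593
```

```bash
python3 - <<'E'
from h import *
np.set_printoptions(precision=4,suppress=True)
d=snap('wrist','w13.png')
o=arm.get_obs();print(o['eef_pos'],o['tcp_rot'],proj(d,o['eef_pos']))
e=vision.grab_frame('scene'); u=proj(e,[.4445,-.2145,.09]).astype(int)
im=e['img'][u[1]-50:u[1]+50,u[0]-50:u[0]+50]
cv2.imwrite('pics/c13.png',np.hstack([cv2.resize(im,(384,384),interpolation=cv2.INTER_CUBIC),d['img'][:,60:460]])[:,:,::-1])
E
```

```text
[ 0.4459 -0.2108  0.0909] [[-0.225  -0.9743  0.0143]
 [-0.9743  0.225   0.0044]
 [-0.0076 -0.013  -0.9999]] [255.6038 245.5737]
```

View pics/c13.png

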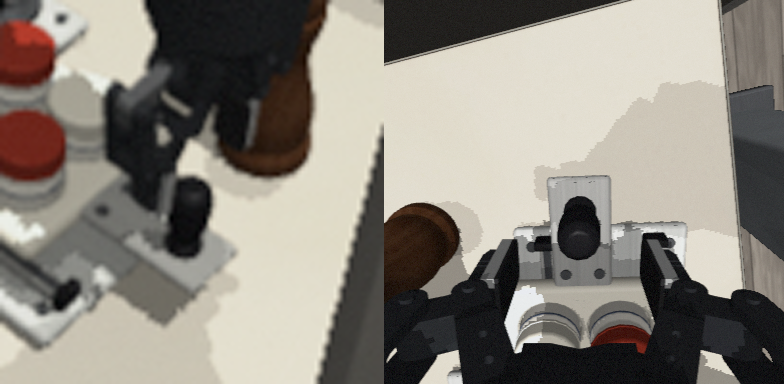

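Emit:
{"op": "carry_out", "data": {"series": "0.06 0 0.3 0.002 -0.008 0.0;0 0 0.3 0 0 -0.01;0 0 0.2 0 0 -0.01;0 0 0 0 0 0;0 0 0 0 0 0"}}

```text
clock: 13.6
eef_pos: [0.453, -0.2166, 0.0661]
tcp_rot: [[-0.195, -0.98, 0.033], [-0.981, 0.195, 0.007], [-0.014, -0.031, -0.999]]
force: [0.2, 0.2, -0.0]
opening: 0.0599
```

```bash
python3 - <<'E'
from h import *
np.set_printoptions(precision=4,suppress=True)
d=snap('wrist','w14.png')
o=arm.get_obs();print(o['eef_pos'],o['tcp_rot'],proj(d,o['eef_pos']))
e=vision.grab_frame('scene'); u=proj(e,[.4445,-.2145,.09]).astype(int)
im=e['img'][u[1]-50:u[1]+50,u[0]-50:u[0]+50]
cv2.imwrite('pics/c14.png',np.hstack([cv2.resize(im,(384,384),interpolation=cv2.INTER_CUBIC),d['img'][:,60:460]])[:,:,::-1])
E
```

```text
[ 0.453  -0.2166  0.0662] [[-0.195  -0.9802  0.0334]
 [-0.9807  0.1953  0.0071]
 [-0.0135 -0.0314 -0.9994]] [255.2908 245.3824]
```

View pics/c14.png

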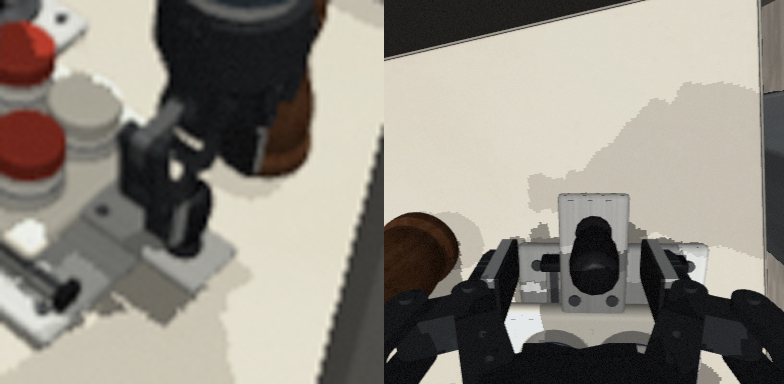

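Emit:
{"op": "carry_out", "data": {"series": "0 0.18 0.1 -0.02 0.008 0;0 0 0.05 0 0 0;0 0 0 0 0 0;0 0 0 0 0 0;0 0 0 0 0 0;0 0 0 0 0 0;0 0 0 0 0 0", "fingers": 0}}

```text
clock: 14.28
eef_pos: [0.4464, -0.2157, 0.0617]
tcp_rot: [[-0.195, -0.981, -0.002], [-0.981, 0.195, -0.002], [0.002, 0.001, -1.0]]
force: [-1.0, -0.3, 0.1]
opening: 0.0217
```

```bash
python3 - <<'E'
from h import *
np.set_printoptions(precision=4,suppress=True)
d=snap('wrist','w15.png')
o=arm.get_obs();print(o['eef_pos'],o['tcp_rot'],o['force'],o['opening'])
e=vision.grab_frame('scene'); u=proj(e,[.4445,-.2145,.09]).astype(int)
im=e['img'][u[1]-50:u[1]+50,u[0]-50:u[0]+50]
cv2.imwrite('pics/c15.png',np.hstack([cv2.resize(im,(384,384),interpolation=cv2.INTER_CUBIC),d['img'][:,60:460]])[:,:,::-1])
E
```

```text
[ 0.4463 -0.2157  0.0617] [[-0.1954 -0.9807 -0.0016]
 [-0.9807  0.1954 -0.0021]
 [ 0.0024  0.0012 -1.    ]] [-0.695   0.1388  0.7025] 0.02203602413841951
```

View pics/c15.png

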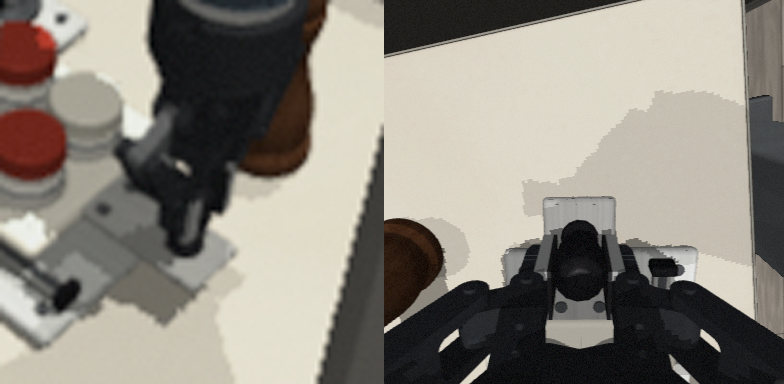

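Emit:
{"op": "carry_out", "data": {"series": "0 -0.2 0 0 0 0;0 -0.2 0 0 0 0;0 -0.15 0 0 0 0;0 -0.15 0 0 0 0;0 -0.1 0 0 0 0"}}

```text
clock: 14.8
eef_pos: [0.4631, -0.2189, 0.0608]
tcp_rot: [[-0.196, -0.98, -0.034], [-0.98, 0.197, 0.0], [0.006, 0.034, -0.999]]
force: [-15.6, 2.2, 19.8]
opening: 0.0217
```

Emit:
{"op": "carry_out", "data": {"series": "0 0.15 0 0.021 -0.004 0;0.3 0 0 0 0 0;0.35 0 0 0 0 0;0.3 0 0 0 0 0;0.15 0 0 0 0 0;0.15 0 0 0 0 0;0.1 0 0 0 0 0"}}

```text
clock: 15.38
eef_pos: [0.45, -0.2681, 0.0613]
tcp_rot: [[-0.192, -0.981, 0.003], [-0.981, 0.192, 0.012], [-0.012, -0.001, -1.0]]
force: [2.6, 11.7, 5.1]
opening: 0.0222
```

Emit:
{"op": "carry_out", "data": {"series": "-0.2 0.06 0 0 0 0;0 0 0 0 0 0;0 0 0 0 0 0"}}

```text
clock: 15.63
eef_pos: [0.4506, -0.2624, 0.0616]
tcp_rot: [[-0.193, -0.981, 0.005], [-0.981, 0.193, 0.008], [-0.009, -0.003, -1.0]]
force: [-1.5, -0.9, 2.3]
opening: 0.0217
```

Emit:
{"op": "carry_out", "data": {"series": "-0.06 0.06 0 0 0 0;-0.02 0.02 0 0 0 0;0 0 0 0 0 0"}}

```text
clock: 15.88
eef_pos: [0.4492, -0.2601, 0.0617]
tcp_rot: [[-0.193, -0.981, 0.006], [-0.981, 0.193, 0.004], [-0.005, -0.006, -1.0]]
force: [0.5, -0.9, -0.1]
opening: 0.0219
```

Emit:
{"op": "carry_out", "data": {"series": "0 0 0 0 0 0;0 0 0 0 0 0;0 0 0 0 0 0;0 0 -0.5 0 0 0;0 0 -0.9 0 0 0;0 0 -0.9 0 0 0;0 0 -0.9 0 0 0;0 0 -0.6 0 0 0", "fingers": 0.6}}

```text
clock: 16.55
eef_pos: [0.4418, -0.2543, 0.2104]
tcp_rot: [[-0.192, -0.981, -0.01], [-0.981, 0.191, 0.021], [-0.018, 0.013, -1.0]]
force: [0.4, -0.0, 0.1]
opening: 0.0511
```

Emit:
{"op": "carry_out", "data": {"series": "-0.5 0 0 0 0 0;-0.6 0 0 0 0 0;0 0 0 0 0 0;0 0 0 0 0 0", "fingers": 0}}

```text
clock: 16.88
eef_pos: [0.4544, -0.2127, 0.2196]
tcp_rot: [[-0.193, -0.981, 0.003], [-0.981, 0.193, 0.013], [-0.014, -0.0, -1.0]]
force: [-0.4, -0.7, -0.1]
opening: 0.0029
```

```bash
python3 - <<'E'
from h import *
np.set_printoptions(precision=4,suppress=True)
d=snap('wrist','w16.png')
o=arm.get_obs();print(o['eef_pos'],o['tcp_rot'],o['force'],o['opening'])
snap('scene','s16.png')
E
```

```text
[ 0.4543 -0.2126  0.2195] [[-0.1933 -0.9811  0.0026]
 [-0.981   0.1933  0.0139]
 [-0.0142  0.0001 -0.9999]] [ 0.039  -0.2901 -0.044 ] -0.00019507682438975863
```

View pics/w16.png

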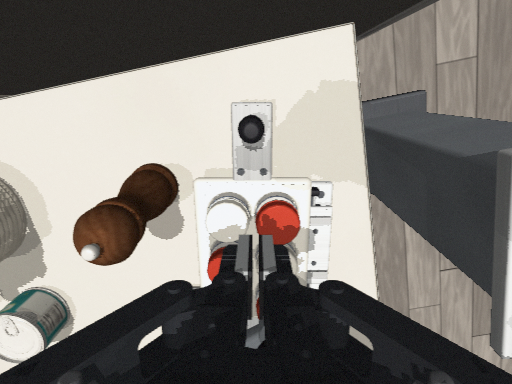

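```bash
python3 - <<'E'
import cv2
im=cv2.imread('pics/s16.png')[160:300,220:370]; cv2.imwrite('pics/c16.png',cv2.resize(im,(640,597),interpolation=cv2.INTER_CUBIC))
E
```

```text
(no output)
```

View pics/c16.png

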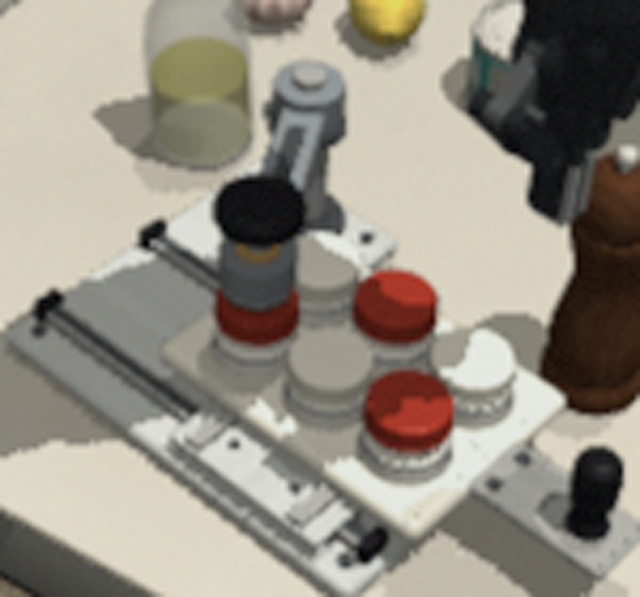

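Emit:
{"op": "carry_out", "data": {"series": "-0.77 0.13 0 0 0.009 0;-0.77 0.13 0 0 0 0;-0.77 0.13 0 0 0 0;-0.77 0.13 0 0 0 0;-0.76 0.12 0 0 0 0;0 0 0 0 0 0;0 0 0 0 0 0"}}

```text
clock: 17.57
eef_pos: [0.4575, -0.0569, 0.2147]
tcp_rot: [[-0.204, -0.979, -0.008], [-0.979, 0.204, 0.0], [0.001, 0.008, -1.0]]
force: [0.1, 0.1, -1.0]
opening: -0.0003
```

```bash
python3 - <<'E'
from h import *
np.set_printoptions(precision=4,suppress=True)
d=snap('wrist','w17.png')
o=arm.get_obs();print(o['eef_pos'],o['tcp_rot'],o['force'],o['opening'])
for z in (0,-.01,.019): print(proj(d,np.array(o['eef_pos'])+np.array(o['tcp_rot'])@[0,0,z]))
print(proj(d,[.459,-.057,.152]))
d=snap('scene','s17.png'); im=d['img'][120:260,200:350]; cv2.imwrite('pics/c17.png',cv2.resize(im,(640,597),interpolation=cv2.INTER_CUBIC)[:,:,::-1])
E
```

```text
[ 0.4574 -0.057   0.2147] [[-0.2051 -0.9787 -0.0081]
 [-0.9787  0.2051  0.001 ]
 [ 0.0007  0.0081 -1.    ]] [-0.4432  0.1819  0.408 ] 0.00011404761183360737
[255.5279 245.0277]
[255.5612 254.0063]
[255.4741 230.5299]
[252.546  206.5466]
```

View pics/w17.png

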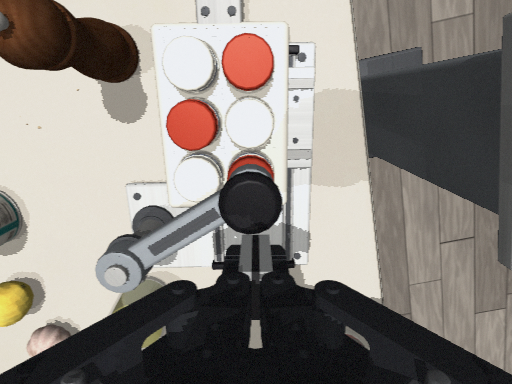

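View pics/c17.png

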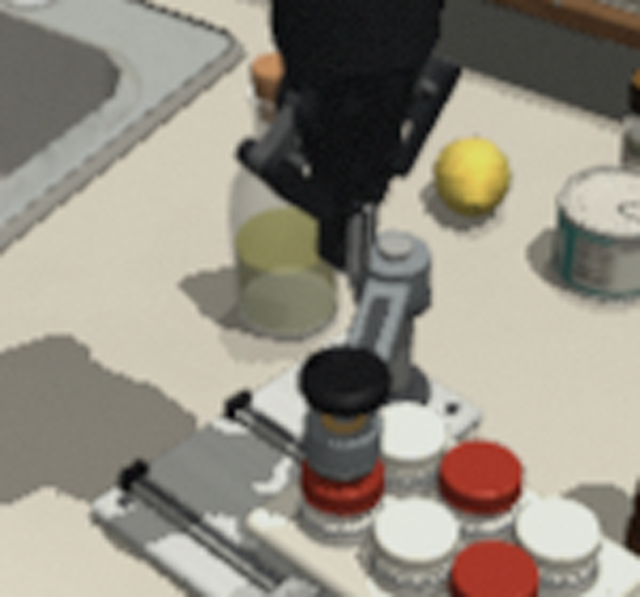

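```bash
python3 - <<'E'
from h import *
np.set_printoptions(precision=4,suppress=True)
d=vision.grab_frame('wrist')
f=lambda u,v,z:onz(d,(u/512,v/384),z)[:2]
k=f(249.5,202.5,.152); W=np.array([f(248,61,.083),f(191.5,124,.083),f(189.5,64,.076),f(249.5,122.5,.076)])
S=np.array([[-.026,-.052],[.026,0],[.026,-.052],[-.026,0]])
a=S-S.mean(0);b=W-W.mean(0)
th=np.arctan2((a[:,0]*b[:,1]-a[:,1]*b[:,0]).sum(),(a*b).sum())
R=np.array([[np.cos(th),-np.sin(th)],[np.sin(th),np.cos(th)]]);c=W.mean(0)-R@S.mean(0)
print(k,th,c,(W-(S@R.T+c))*1e3,'pot FL',c+R@[-.026,.052],'ram in tray',R.T@(k-c))
E
```

```text
[ 0.4606 -0.0614] -0.19064955936930747 [ 0.4756 -0.1156] [[ 0.581   0.1618]
 [-0.2526 -0.7207]
 [-0.6756  1.271 ]
 [ 0.3473 -0.7121]] pot FL [ 0.4599 -0.0596] ram in tray [-0.0251  0.0504]
```

Emit:
{"op": "carry_out", "data": {"series": "0.06 -0.09 0.4 0 0 0;0 0 0.5 0 0 0;0 0 0.4 0 0 0;0 0 0.1 0 0 0;0 0 0 0 0 0"}}

```text
clock: 18.13
eef_pos: [0.4623, -0.0686, 0.1578]
tcp_rot: [[-0.217, -0.976, -0.004], [-0.976, 0.217, -0.002], [0.003, 0.004, -1.0]]
force: [0.8, -0.3, 0.8]
opening: 0.0
```

Emit:
{"op": "carry_out", "data": {"series": "-0.18 0.08 0 0 0 0;0 0 0.1 0 0 0;0 0 0.1 0 0 0;0 0 0 0 0 0"}}

```text
clock: 18.47
eef_pos: [0.4618, -0.0622, 0.1513]
tcp_rot: [[-0.221, -0.975, -0.002], [-0.975, 0.221, -0.003], [0.003, 0.001, -1.0]]
force: [0.3, -0.5, 0.1]
opening: 0.0001
```

Emit:
{"op": "carry_out", "data": {"series": "-0.05 0.02 0.15 0 0 0;0 0 0.15 0 0 0;0 0 0.1 0 0 0"}}

```text
clock: 18.72
eef_pos: [0.463, -0.0602, 0.1364]
tcp_rot: [[-0.22, -0.975, 0.002], [-0.975, 0.22, -0.004], [0.004, -0.003, -1.0]]
force: [-3.7, 0.3, 8.8]
opening: 0.0005
```

Emit:
{"op": "carry_out", "data": {"series": "-0.02 0.03 0.15 0 0 0;0 0 0.15 0 0 0;0 0 0.15 0 0 0"}}

```text
clock: 18.97
eef_pos: [0.4639, -0.0605, 0.129]
tcp_rot: [[-0.219, -0.976, 0.01], [-0.976, 0.219, -0.01], [0.007, -0.012, -1.0]]
force: [-27.5, 7.1, 74.9]
opening: 0.0001
```

Emit:
{"op": "carry_out", "data": {"series": "0 0 -0.3 0 0 0;0 0 -0.6 0 0 0;0 0 -0.8 0 0 0;0 0 -0.5 0 0 0;0 0 0 0 0 0"}}

```text
clock: 19.38
eef_pos: [0.4624, -0.059, 0.2234]
tcp_rot: [[-0.218, -0.976, 0.014], [-0.976, 0.218, -0.011], [0.008, -0.017, -1.0]]
force: [-0.1, -0.5, -0.5]
opening: 0.0002
```

```bash
python3 - <<'E'
from h import *
np.set_printoptions(precision=4,suppress=True)
d=snap('wrist','w18.png')
o=arm.get_obs();print(o['eef_pos'],o['tcp_rot'],o['force'],o['opening'])
e=snap('scene','s18.png'); im=e['img'][160:260,220:330]; cv2.imwrite('pics/c18.png',np.hstack([cv2.resize(im,(422,384),interpolation=cv2.INTER_CUBIC),d['img'][:,60:430]])[:,:,::-1])
E
```

```text
[ 0.4621 -0.0589  0.2219] [[-0.2184 -0.9758  0.0132]
 [-0.9758  0.2182 -0.011 ]
 [ 0.0079 -0.0153 -0.9999]] [ 0.322   0.0995 -0.0731] -1.566416977072491e-05
```

View pics/c18.png

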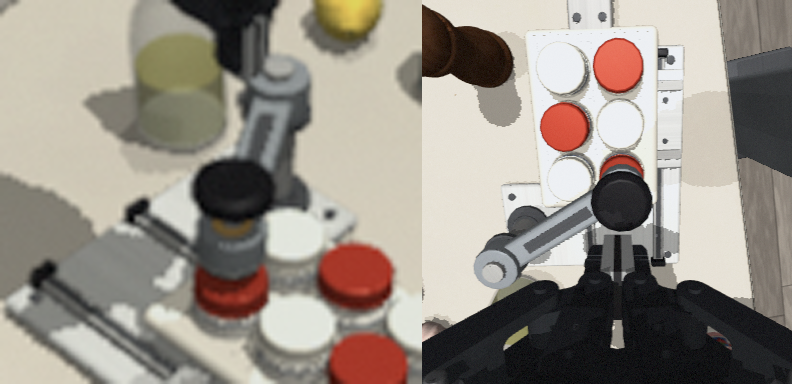

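Emit:
{"op": "carry_out", "data": {"series": "0.83 -0.13 0 -0.01 -0.005 -0.017;0.83 -0.13 0 0 0 0;0.83 -0.13 0 0 0 0;0.83 -0.13 0 0 0 0;0.83 -0.13 0.2 0 0 0;0.83 -0.13 0.3 0 0 0;0 0 0.3 0 0 0;0 0 0 0 0 0", "fingers": 0.65}}

```text
clock: 20.15
eef_pos: [0.4474, -0.264, 0.1706]
tcp_rot: [[-0.184, -0.983, -0.02], [-0.983, 0.184, 0.012], [-0.008, 0.021, -1.0]]
force: [-0.0, 0.2, -0.4]
opening: 0.0555
```

Emit:
{"op": "carry_out", "data": {"series": "0 0 0.5 0.01 0.004 0;0 0 0.8 0 0 0;0 0 0.6 0 0 0;0 0 0.2 0 0 0;0 0 0 0 0 0"}}

```text
clock: 20.57
eef_pos: [0.4432, -0.26, 0.0786]
tcp_rot: [[-0.184, -0.983, -0.012], [-0.983, 0.184, 0.008], [-0.006, 0.013, -1.0]]
force: [0.2, -0.4, 0.7]
opening: 0.0555
```

Emit:
{"op": "carry_out", "data": {"series": "-0.02 -0.15 0.2 0.008 0.002 0;0 0 0.2 0 0 0;0 0 0.02 0 0 0;0 0 0 0 0 0"}}

```text
clock: 20.9
eef_pos: [0.4492, -0.2584, 0.0624]
tcp_rot: [[-0.181, -0.983, -0.002], [-0.983, 0.181, 0.004], [-0.004, 0.002, -1.0]]
force: [0.8, -0.4, -0.7]
opening: 0.0557
```

```bash
python3 - <<'E'
from h import *
np.set_printoptions(precision=4,suppress=True)
d=snap('wrist','w19.png')
o=arm.get_obs();print(o['eef_pos'],o['tcp_rot'],o['force'],o['opening'])
E
```

```text
[ 0.4492 -0.2585  0.0626] [[-0.1811 -0.9835 -0.0015]
 [-0.9835  0.1811  0.0039]
 [-0.0036  0.0021 -1.    ]] [-0.3316 -0.3498  0.3999] 0.055231856486552176
```

View pics/w19.png

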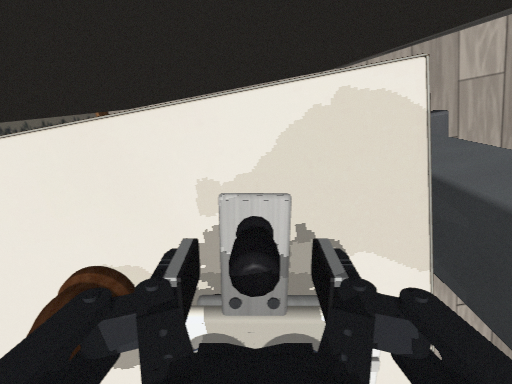

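Emit:
{"op": "carry_out", "data": {"series": "0 0 0 0 0 0;0 0 0 0 0 0;0 0 0 0 0 0;0 0 0 0 0 0;0 0 0 0 0 0", "fingers": 0}}

```text
clock: 21.37
eef_pos: [0.4502, -0.2593, 0.0651]
tcp_rot: [[-0.181, -0.983, 0.001], [-0.983, 0.181, 0.002], [-0.002, -0.0, -1.0]]
force: [1.8, -0.2, -3.2]
opening: 0.022
```

Emit:
{"op": "carry_out", "data": {"series": "-0.3 0.3 0 0 0 0;-0.35 0.35 0 0 0 0;-0.35 0.35 0 0 0 0;-0.25 0.25 0 0 0 0;0 0 0 0 0 0;0 0 0 0 0 0"}}

```text
clock: 21.87
eef_pos: [0.4128, -0.2057, 0.0651]
tcp_rot: [[-0.184, -0.983, 0.007], [-0.983, 0.184, -0.009], [0.008, -0.009, -1.0]]
force: [1.0, -3.2, -3.0]
opening: 0.0215
```

Emit:
{"op": "carry_out", "data": {"series": "-0.1 0.1 0 0 0 0;-0.09 0.08 0 0 0 0;0 0 0 0 0 0;0 0 0 0 0 0"}}

```text
clock: 22.2
eef_pos: [0.4085, -0.1989, 0.0649]
tcp_rot: [[-0.185, -0.983, 0.008], [-0.983, 0.185, -0.012], [0.01, -0.01, -1.0]]
force: [0.2, -1.4, -0.1]
opening: 0.0219
```

Emit:
{"op": "carry_out", "data": {"series": "-0.02 0.02 0 0 0 0;0 0 0 0 0 0;0 0 0 0 0 0;0 0 -0.4 0 0 0;0 0 -0.9 0 0 0;0 0 -0.9 0 0 0;0 0 -0.9 0 0 0;0 0 -0.7 0 0 0", "fingers": 0.6}}

```text
clock: 22.87
eef_pos: [0.4026, -0.1937, 0.2166]
tcp_rot: [[-0.186, -0.983, -0.003], [-0.983, 0.186, -0.003], [0.003, 0.002, -1.0]]
force: [0.1, -0.3, 0.8]
opening: 0.0515
```

Emit:
{"op": "carry_out", "data": {"series": "-0.85 -0.2 0 0 0 0;-0.85 -0.2 0 0 0 0;-0.85 -0.2 0 0 0 0;-0.85 -0.2 0 0 0 0;-0.1 -0.03 0 0 0 0;0 0 0 0 0 0;0 0 0 0 0 0", "fingers": 0}}

```text
clock: 23.45
eef_pos: [0.4719, -0.0628, 0.2279]
tcp_rot: [[-0.192, -0.981, 0.02], [-0.981, 0.192, -0.013], [0.009, -0.022, -1.0]]
force: [0.0, 0.1, 0.5]
opening: -0.0002
```

```bash
python3 - <<'E'
from h import *
np.set_printoptions(precision=4,suppress=True)
d=snap('wrist','w20.png')
o=arm.get_obs();print(o['eef_pos'],o['tcp_rot'],o['force'],o['opening'])
e=snap('scene','s20.png'); im=e['img'][160:260,220:330]; cv2.imwrite('pics/c20.png',cv2.resize(im,(422,384),interpolation=cv2.INTER_CUBIC)[:,:,::-1])
E
```

```text
[ 0.4717 -0.0632  0.2278] [[-0.1931 -0.981   0.0194]
 [-0.9811  0.1928 -0.0132]
 [ 0.0092 -0.0216 -0.9997]] [0.1491 0.2852 0.6902] 0.0001909549523634324
```

View pics/w20.png

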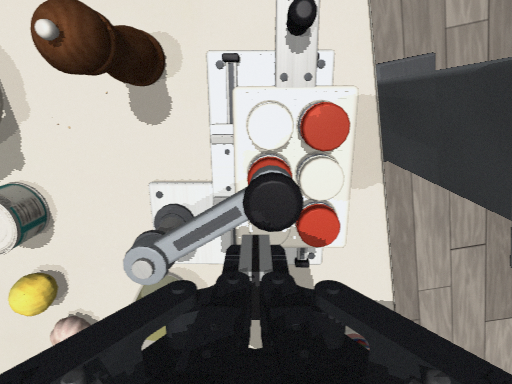

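View pics/c20.png

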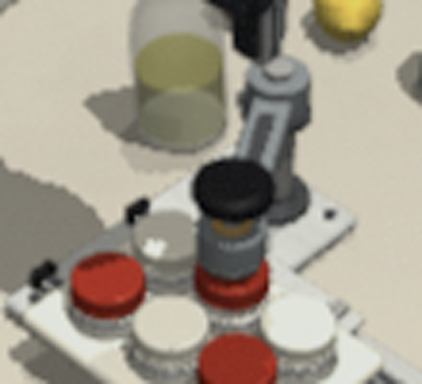

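```bash
cat > al.py <<'E'
from h import *
np.set_printoptions(precision=4,suppress=True)
def al(d,knob,L):
    f=lambda u,v,z:onz(d,(u/512,v/384),z)[:2]
    k=f(*knob,.152); W=np.array([f(u,v,z) for u,v,z,_,_ in L]); S=np.array([(a,b) for *_,a,b in L])/1000
    a=S-S.mean(0);b=W-W.mean(0)
    th=np.arctan2((a[:,0]*b[:,1]-a[:,1]*b[:,0]).sum(),(a*b).sum())
    R=np.array([[np.cos(th),-np.sin(th)],[np.sin(th),np.cos(th)]]);c=W.mean(0)-R@S.mean(0)
    print('knob',k,'yaw',th,'centre',c,'res',((W-(S@R.T+c))*1e3).tolist(),'ram in tray',R.T@(k-c))
E
python3 - <<'E'
from al import *
d=vision.grab_frame('wrist')
al(d,(273,200),[(269.5,125.5,.076,26,-52),(325,126.5,.083,-26,-52),(322,178,.076,-26,0),(319,226,.076,-26,52)])
E
```

```text
knob [ 0.4595 -0.0625] yaw -0.18212506992241412 centre [ 0.4353 -0.0562] res [[-0.19483984136142718, -0.033470824255907305], [0.612288341063083, 0.8062654818742909], [-0.4954289863449146, -0.07889831028175254], [0.07798048664325874, -0.6938963473365964]] ram in tray [ 0.0249 -0.0019]
```

Emit:
{"op": "carry_out", "data": {"series": "0 0.3 0.2 -0.014 -0.006 0;0 0 0.5 0 0 0;0 0 0.5 0 0 0;0 0 0.3 0 0 0;0 0 0.1 0 0 0;0 0 0 0 0 0"}}

```text
clock: 24.1
eef_pos: [0.4532, -0.0665, 0.1591]
tcp_rot: [[-0.205, -0.979, -0.008], [-0.979, 0.205, 0.003], [-0.001, 0.009, -1.0]]
force: [0.2, 0.0, -0.6]
opening: -0.0
```

Emit:
{"op": "carry_out", "data": {"series": "-0.17 -0.14 0 0 0 0;0 0 0.15 0 0 0;0 0 0.15 0 0 0;0 0 0.05 0 0 0;0 0 0 0 0 0"}}

```text
clock: 24.52
eef_pos: [0.4608, -0.0617, 0.1453]
tcp_rot: [[-0.208, -0.978, -0.007], [-0.978, 0.208, 0.003], [-0.001, 0.008, -1.0]]
force: [-0.2, -0.7, -0.1]
opening: -0.0001
```

Emit:
{"op": "carry_out", "data": {"series": "0 0 0.12 0 0 0;0 0 0.12 0 0 0;0 0 0.1 0 0 0"}}

```text
clock: 24.77
eef_pos: [0.4616, -0.0618, 0.133]
tcp_rot: [[-0.207, -0.978, -0.005], [-0.978, 0.207, 0.002], [-0.001, 0.005, -1.0]]
force: [-4.1, 0.7, 9.0]
opening: -0.0001
```

Emit:
{"op": "carry_out", "data": {"series": "0 0 0.1 0 0 0;0 0 0.1 0 0 0"}}

```text
clock: 24.93
eef_pos: [0.4621, -0.062, 0.1296]
tcp_rot: [[-0.207, -0.978, -0.002], [-0.978, 0.207, 0.0], [0.0, 0.002, -1.0]]
force: [-18.6, 4.1, 58.7]
opening: 0.0002
```

Emit:
{"op": "carry_out", "data": {"series": "0 0 -0.3 0 0 0;0 0 -0.6 0 0 0;0 0 -0.8 0 0 0;0 0 -0.5 0 0 0;0.5 0.2 0 0 0 -0.015;0.8 0.25 0 0 0 0;0 0 0 0 0 0"}}

```text
clock: 25.52
eef_pos: [0.4358, -0.1106, 0.2239]
tcp_rot: [[-0.178, -0.984, 0.006], [-0.984, 0.178, -0.003], [0.002, -0.006, -1.0]]
force: [-1.2, 0.2, 0.3]
opening: -0.0001
```

```bash
python3 - <<'E'
from h import *
np.set_printoptions(precision=4,suppress=True)
d=snap('wrist','w21.png')
o=arm.get_obs();print(o['eef_pos'],o['tcp_rot'],o['force'],o['opening'])
for r in models.mark_of('wrist','tray_grip')[:1]: print(r['conf'],np.array(r['location'])*[512,384],onz(d,r['location'],.079))
e=snap('scene','s21.png'); im=e['img'][160:260,220:330]; cv2.imwrite('pics/c21.png',np.hstack([cv2.resize(im,(422,384),interpolation=cv2.INTER_CUBIC),d['img'][:,80:450]])[:,:,::-1])
E
```

```text
[ 0.4366 -0.1088  0.2236] [[-0.1773 -0.9841  0.0063]
 [-0.9842  0.1773 -0.0002]
 [-0.0009 -0.0062 -1.    ]] [-0.0361 -0.0823 -0.4248] 3.390328336417594e-05
0.59 [268.9024  78.6816] [ 0.4082 -0.1989  0.079 ]
```

View pics/c21.png

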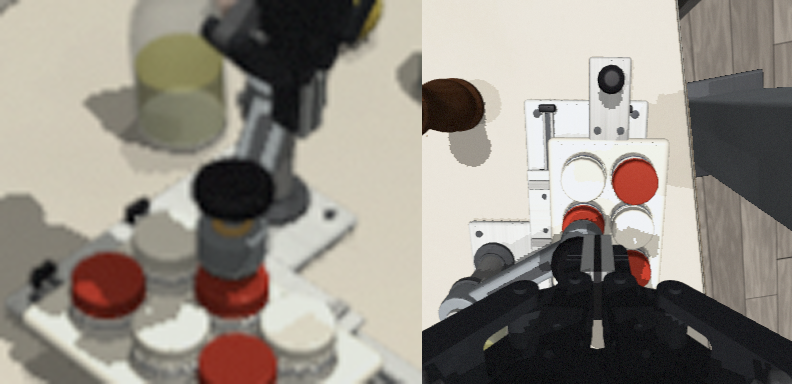

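Emit:
{"op": "carry_out", "data": {"series": "0.77 0.1 0 0 0 0;0.77 0.1 0 0 0 0;0.77 0.1 0 0 0 0;0 0 0.4 0 0 0;0 0 0.8 0 0 0;0 0 0.8 0 0 0;0 0 0.5 0 0 0;0 0 0 0 0 0", "fingers": 0.65}}

```text
clock: 26.33
eef_pos: [0.4138, -0.1941, 0.1173]
tcp_rot: [[-0.164, -0.986, 0.009], [-0.987, 0.164, 0.003], [-0.004, -0.008, -1.0]]
force: [-1.5, 0.8, -0.2]
opening: 0.0552
```

Emit:
{"op": "carry_out", "data": {"series": "0.11 0.13 0.3 -0.006 0 0.015;0 0 0.5 0 0 0;0 0 0.4 0 0 0;0 0 0.1 0 0 0;0 0 0 0 0 0"}}

```text
clock: 26.75
eef_pos: [0.4101, -0.1938, 0.0648]
tcp_rot: [[-0.181, -0.983, -0.002], [-0.983, 0.181, 0.007], [-0.006, 0.003, -1.0]]
force: [-0.0, -0.2, 0.3]
opening: 0.0556
```

```bash
python3 - <<'E'
from h import *
np.set_printoptions(precision=4,suppress=True)
d=snap('wrist','w22.png')
o=arm.get_obs();print(o['eef_pos'],o['tcp_rot'],o['force'],o['opening'])
E
```

```text
[ 0.4102 -0.1939  0.0653] [[-0.1813 -0.9834 -0.0017]
 [-0.9834  0.1813  0.0063]
 [-0.0059  0.0028 -1.    ]] [-0.1491 -0.0857  1.2688] 0.055456107558600407
```

View pics/w22.png

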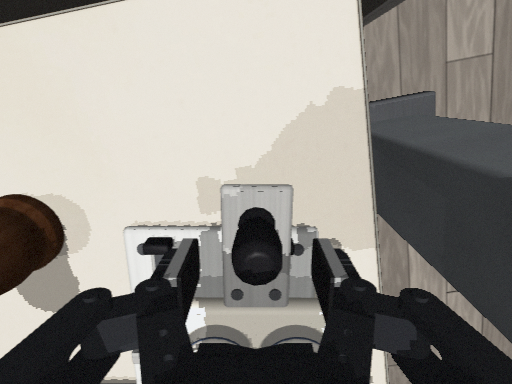

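Emit:
{"op": "carry_out", "data": {"series": "0.1 0.03 0.05 0 0 0;0 0 0 0 0 0;0 0 0 0 0 0;0 0 0 0 0 0;0 0 0 0 0 0;0 0 0 0 0 0", "fingers": 0}}

```text
clock: 27.3
eef_pos: [0.4104, -0.1983, 0.0663]
tcp_rot: [[-0.18, -0.984, 0.002], [-0.984, 0.18, 0.005], [-0.005, -0.001, -1.0]]
force: [1.0, -0.8, -4.7]
opening: 0.0216
```

Emit:
{"op": "carry_out", "data": {"series": "-0.3 -0.3 0 0 0 0;-0.35 -0.35 0 0 0 0;-0.35 -0.3 0 0 0 0;-0.3 -0.25 0 0 0 0;0 0 0 0 0 0;0 0 0 0 0 0"}}

```text
clock: 27.8
eef_pos: [0.4646, -0.1582, 0.0663]
tcp_rot: [[-0.184, -0.983, -0.007], [-0.983, 0.184, -0.004], [0.005, 0.006, -1.0]]
force: [-3.0, -2.0, -1.3]
opening: 0.0217
```

Emit:
{"op": "carry_out", "data": {"series": "-0.07 -0.1 0 0 0 0;-0.02 -0.02 0 0 0 0;0 0 0 0 0 0;0 0 0 0 0 0"}}

```text
clock: 28.13
eef_pos: [0.4688, -0.1564, 0.0663]
tcp_rot: [[-0.185, -0.983, -0.008], [-0.983, 0.185, -0.005], [0.006, 0.007, -1.0]]
force: [1.0, 0.7, -3.3]
opening: 0.0216
```

Emit:
{"op": "carry_out", "data": {"series": "0 0 0 0 0 0;0 0 0 0 0 0;0 0 0 0 0 0;0 0 -0.4 0 0 0;0 0 -0.9 0 0 0;0 0 -0.9 0 0 0;0 0 -0.9 0 0 0;0 0 -0.6 0 0 0", "fingers": 0.55}}

```text
clock: 28.8
eef_pos: [0.4647, -0.1551, 0.2151]
tcp_rot: [[-0.189, -0.982, -0.019], [-0.982, 0.189, -0.0], [0.004, 0.019, -1.0]]
force: [0.6, -0.1, 0.5]
opening: 0.0471
```

Emit:
{"op": "carry_out", "data": {"series": "-0.7 0 0 0 0 0;-0.8 -0.05 0 0 0 0;-0.7 -0.05 0 0 0 0;0 0 0 0 0 0;0 0 0 0 0 0", "fingers": 0}}

```text
clock: 29.22
eef_pos: [0.4926, -0.0707, 0.226]
tcp_rot: [[-0.194, -0.981, 0.001], [-0.981, 0.194, -0.009], [0.008, -0.003, -1.0]]
force: [-0.1, -0.5, -0.5]
opening: 0.0003
```

```bash
python3 - <<'E'
from h import *
np.set_printoptions(precision=4,suppress=True)
d=snap('wrist','w23.png')
o=arm.get_obs();print(o['eef_pos'],o['tcp_rot'],o['force'],o['opening'])
e=snap('scene','s23.png'); im=e['img'][160:260,220:330]; cv2.imwrite('pics/c23.png',cv2.resize(im,(422,384),interpolation=cv2.INTER_CUBIC)[:,:,::-1])
E
```

```text
[ 0.4925 -0.0708  0.2259] [[-0.1942 -0.981   0.001 ]
 [-0.9809  0.1942 -0.0082]
 [ 0.0078 -0.0026 -1.    ]] [ 0.0563 -0.1132  0.1865] -0.00012030038715216537
```

View pics/w23.png

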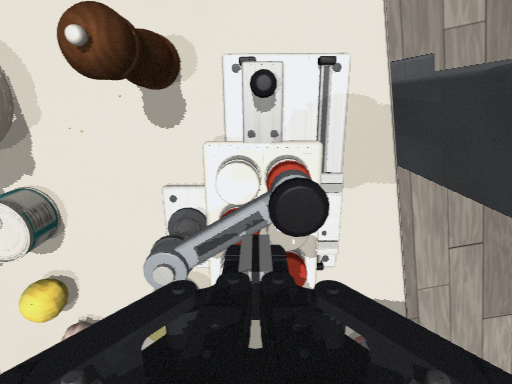

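View pics/c23.png

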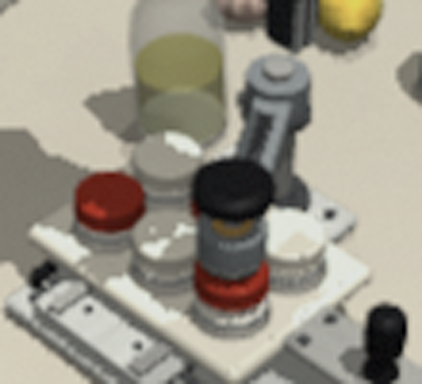

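```bash
python3 - <<'E'
from al import *
d=vision.grab_frame('wrist')
al(d,(299,206.5),[(238.5,182,.076,26,-52),(263.5,83,.095,0,-147)])
E
```

```text
knob [ 0.4602 -0.0615] yaw -0.18115784648017996 centre [ 0.4939 -0.0137] res [[-0.6745897260295175, -1.4025884651843596], [0.6745897260295175, 1.4025884651844012]] ram in tray [-0.0246 -0.0532]
```

Emit:
{"op": "carry_out", "data": {"series": "-0.04 0.4 0 0 0 0;-0.03 0.42 0.2 0 0.005 0;0 0 0.5 0 0 0;0 0 0.5 0 0 0;0 0 0.3 0 0 0;0 0 0.1 0 0 0;0 0 0 0 0 0"}}

```text
clock: 29.95
eef_pos: [0.4572, -0.0703, 0.1585]
tcp_rot: [[-0.208, -0.978, -0.003], [-0.978, 0.208, -0.018], [0.019, -0.001, -1.0]]
force: [-0.0, -0.1, -0.5]
opening: 0.0004
```

Emit:
{"op": "carry_out", "data": {"series": "-0.22 -0.04 0 0 -0.012 0;0 0 0.15 0 0 0;0 0 0.15 0 0 0;0 0 0.02 0 0 0;0 0 0 0 0 0"}}

```text
clock: 30.37
eef_pos: [0.4626, -0.063, 0.1464]
tcp_rot: [[-0.21, -0.978, 0.004], [-0.978, 0.21, 0.001], [-0.002, -0.004, -1.0]]
force: [0.4, 0.7, 0.3]
opening: -0.0001
```

Emit:
{"op": "carry_out", "data": {"series": "0 0.03 0.12 0 0 0;0 0 0.12 0 0 0;0 0 0.12 0 0 0"}}

```text
clock: 30.62
eef_pos: [0.463, -0.0631, 0.1335]
tcp_rot: [[-0.21, -0.978, 0.008], [-0.978, 0.21, -0.0], [-0.001, -0.008, -1.0]]
force: [-3.9, 0.4, 9.5]
opening: 0.0001
```

Emit:
{"op": "carry_out", "data": {"series": "0 0 0.1 0 0 0;0 0 0.1 0 0 0"}}

```text
clock: 30.78
eef_pos: [0.4635, -0.0634, 0.1294]
tcp_rot: [[-0.209, -0.978, 0.011], [-0.978, 0.209, -0.002], [-0.0, -0.011, -1.0]]
force: [-17.7, 4.0, 58.4]
opening: -0.0001
```

Emit:
{"op": "carry_out", "data": {"series": "0 0 -0.3 0 0 0;0 0 -0.6 0 0 0;0 0 -0.8 0 0 0;0 0 -0.7 0 0 0;0 0.5 0 0 0 0;0 0.6 0 0 0 0;0 0 0 0 0 0;0 0 0 0 0 0"}}

```text
clock: 31.45
eef_pos: [0.419, -0.0536, 0.2305]
tcp_rot: [[-0.208, -0.978, 0.016], [-0.978, 0.208, -0.004], [0.0, -0.017, -1.0]]
force: [0.2, 0.4, 0.5]
opening: -0.0002
```

```bash
python3 - <<'E'
from h import *
np.set_printoptions(precision=4,suppress=True)
d=snap('wrist','w24.png')
o=arm.get_obs();print(o['clock'],o['eef_pos'],o['force'])
e=snap('scene','s24.png'); im=e['img'][160:260,220:330]; cv2.imwrite('pics/c24.png',np.hstack([cv2.resize(im,(422,384),interpolation=cv2.INTER_CUBIC),d['img'][:,80:450]])[:,:,::-1])
E
```

```text
31.5 [ 0.4187 -0.0535  0.2303] [-0.2128  0.0033 -0.3113]
```

View pics/c24.png

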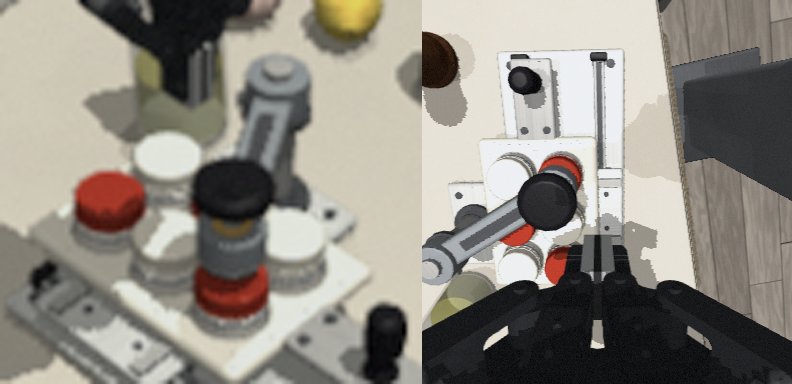

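```bash
python3 -c "
from rig import job_done
print(job_done())"
```

```text
the job is handed in; nothing more can be done
None
```

I swung the press head in until it seated, then brought each of the three red-lid pots under the ram in turn and pressed its lid down. The job was handed in at about 31.5 s of the 72 s allowed.

**Last checks**
- **Presses:** each press ended on a hard stop at the same tool height (0.129 to 0.130 m), at 59 to 75 N.
- **Lids:** before handing in, the scene picture showed a clear gap between the ram and the lid of the last pot pressed. The same gap showed after the first two presses.
- **Ram and head:** the ram was up and the head still over the tray. The ram knob measured (0.460, -0.062) m in each of the last three checks.
- **Centring:** the pots measured within about 2 mm of the ram's centre before each press.
- **Bystanders:** nothing looked moved in the pictures. I did not measure them again at the end.

**What disagreed or went wrong**
- **Fingertips:** they ended about 10 mm behind the reported TCP, although `arm.tips_ahead` says 19 mm ahead. I set the grip and press heights from the pictures and the forces instead.
- **First swing:** because of that, a finger rode up onto the ram knob, pushing it down slightly while the head was still moving. I lifted off, and the lids still looked proud. I seated the head by pushing sideways with shut fingers, to a 23 N stop.
- **Press force:** the presses were harder than needed, the first one reaching 75 N.

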